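# Pack the lunch box level with its rim

## Task

Pack the lunch box so that its lid will go on: hook the cutlery case's tongue under the ledge of the empty middle bay, bring the case down flat, and gently press home any tub that rides high, so that nothing stands above the rim. Then, with everything level, check it by touch: run closed fingertips lightly over the top, starting on the single long tub, crossing the case and ending on the pair of small tubs. Leave the lid and the other things on the shelf where they are.

Things in the scene. Friction and masses are not known exactly. Their poses are not given: they have to be found in the camera images.
- lunchbox: Purple plastic lunch box without its lid, fixed to the shelf, 136 (its x) by 196 (its y) by 60 mm high, walls 4 mm. Origin: centre of its underside, z up; rim at z = 60 mm. In a row along its y: one long tub (+y), an empty bay (middle), two small tubs one behind the other (-y). -x is the side nearer the robot.
- bay (a point): Centre of the empty bay's floor (box axes), 30 mm below the rim. The bay is 128 mm long along x (64 each way) and 58 mm wide (29 each way). With the ledge only 112 mm of its length is open at the top, so the case goes in tilted about 20 degrees, tongue end low. Fingers do not fit beside the case in the bay.
- ledge (a point): Middle of the inner top edge of the ledge, at x = -48, y = 0, z = 60 mm of the box. The ledge is on the bay's -x wall, 12 mm thick (z = 48 to 60 mm), juts 16 mm inward over the whole bay width and leaves an 18 mm high pocket under it for the case's tongue.
- case_center (a point): Loose white cutlery case, 120 (its x) by 52 (y) by 30 mm high, about 0.12 kg; the point is the centre of this outline, z up. Its 30 mm high body runs from x = -34 to 60 mm; at the -x end is a full-width tongue, 26 mm long, 10 mm thick, flush with the underside. Home: axes as the box's, tongue under the ledge, flat on the bay floor, top level with the rim; play 4 mm lengthwise, 3 mm sideways.
- case: The same cutlery case; origin: centre of its underside.
- tub_long (a joint): Height (m) by which the long tub's lid stands above the rim: 0 = level, stop; starts anywhere from 0 to 0.008. The tub sits snug: it moves only straight up and down, stays where it is, and needs about 6 to 8 N on its lid to be pressed down to the stop.
- tub_long_top (a point): Centre of the long tub's flat lid top (124 by 58 mm), in the lunch box at x = 0, y = 63 mm.
- tub_near (a joint): As tub_long, for the small tub nearer the robot (-x).
- tub_near_top (a point): Centre of its lid top (60 by 58 mm), in the lunch box at x = -31.5, y = -63 mm.
- tub_far (a joint): As tub_long, for the small tub farther from the robot (+x).
- tub_far_top (a point): Centre of its lid top (60 by 58 mm), in the lunch box at x = 31.5, y = -63 mm.
- cat: Bystander: ceramic sitting-cat incense holder, 72 mm wide, 121 mm high, loose; origin: centre of its underside.
- key_tray: Bystander: grey silicone key tray 90 by 150 by 16 mm with two keys; origin: centre of its underside.
- tyre_gauge: Bystander: black aluminium tyre gauge, 138 mm long (its x), 34 mm wide, 16 mm high, lying; origin on its underside.
- box_lid: Bystander: the lunch box's purple lid, 140 by 210 by 12 mm, lying flat; origin: centre of its underside.
Things that resemble listed ones, but are neither listed nor needed, are in the scene too. Several things look just like the case: the one meant starts farthest from the robot's base.

How it is judged:
By the outcome, as a careful person would: the job done as asked, in the order asked, and still so for the second after the job is handed in, with the robot touching nothing.
It also fails if it takes over 72 s, if anything falls off the work surface, if the arm or the gripper's body presses on something with over 40 N, if the wrist force passes 120 N, or if a joint passes its speed limit or range.

## Robot

A 6-joint arm with a two-finger parallel gripper is mounted at the origin on the work surface. World frame = base frame: x ahead of the robot, y to its left, z up, the work surface at z = 0. Lengths are in mm, angles in rad, forces in N, time in s.
With the tool pointing down it reaches from about 275 to 875 mm from the base axis. Payload 12.5 kg.
Tool frame: the origin (TCP) lies between the finger pads; the fingertips stand robot.tips_ahead ahead of it and the grasp point (between the pads) lies 2 mm behind it (robot.tips_ahead is the distance from the TCP to the fingertips, in mm); x points along the fingers, z is the direction in which the jaws open and shut, and the axes are right-handed (so a half turn about x gives the same grasp; the last joint's range is limited). The gripper opens to 85 mm and grips with 20 to 120 N. Pads are 22 mm wide; open, the fingers measure 114 mm over their backs; the gripper's body (76 mm by 85 mm) begins 54 mm behind the grasp point. The pads swing forward as they close: fully open they stand 13 mm farther back than shut.
Start: joints at [-1.224, 0.351, 1.652, -0, 1.139, -0.085], TCP at [230.195, -499.495, 248.29] pointing down, gripper open.
Joint ranges: [-2.75, 2.75], [-0.79, 2.1], [0.01, 2.65], [-1.57, 4.71], [0.07, 3.14], [-2.87, 2.87]. Speed limits (rad/s): [2.22, 2.22, 2.79, 3.14, 3.14, 3.14].

## Interface

Orientations are given as [roll, pitch, yaw] about the fixed x, y, z axes, in that order (R = Rz(yaw) Ry(pitch) Rx(roll)).
In Python, from cell import monitor, imaging, job, robot gives the robot as it stands.
- The arm moves only by the shell command python3 -m jog 'ROWS' [FORCE]. ROWS is text: rows parted by semicolons, each of 5 numbers parted by spaces: the opening in per cent of the stroke, from 0 (shut) to 100 (fully open), then the shift along the tool's x, y, z in cm, then the turn about the tool's x in degrees. In form: gripper dx dy dz turn; .... A call has 1 to 12 rows; each row is the pose to reach, as a shift and turn from the pose commanded when the call began, along the tool's axes at that moment; what a row does not reach only later rows make up. A row lasts 1/10 s, in which the tool goes at most 50 mm and 8.59 degrees, less where a joint would pass 70% of its speed; a pose out of reach is approached as far as the arm can. A call with a gripper value outside its range is refused whole. The fingers move at their own pace and stop on an object; FORCE is the grip in N (left out, the last holds). Time passes only in rows, so rows that repeat a pose let the fingers close. It gives the time, the measured TCP pose, the force and the opening at its end, in the units of the state.
- monitor.read_state(): the state, without advancing time (a new reading comes with each control period).
- imaging.get_image(name): name is "side" or "top"; returns a dict with "img" (480x640x3 uint8, blue, green, red), "fx", "fy", "cx", "cy" (pixels), "extrinsics" (4x4, takes a point from camera to world coordinates). Camera axes: x right, y down, z forward; pixel columns grow to the right and rows downward; lengths in mm; the calibration is good to about 2 mm. A picture is of the moment at which its call begins. There is no depth.
- job.sign_off(): hands the job in, once; it reports no verdict.
The state is a dict: "clock": time; "joints": joint angles; "joint_vel": joint speeds; "joint_efforts": joint torques, N m; "eef_pos": TCP position; "tool_rot": TCP orientation; "wrist_force": force on the tool from outside, world axes, zero at the start; "moment": the same for the moment, N m; "finger_gap": opening from 0.0 (shut) to 1.0 (fully open).
Only numpy, scipy, OpenCV 4.12 (cv2) and the standard library are available. Lean on these libraries where they do the work, as an engineer would, in place of code of your own. Each camera call takes 0.05 s, during which the arm holds its last target.

## Working session

There is one attempt and no reset: what is moved stays moved. The work goes in short steps, Python scripts to look and compute and a shell command to move; the robot and the scene stay as the last step left them, time stands still between calls to the robot, and variables do not carry over. Pictures are saved under pics/ and viewed, and the job is handed in when it is done.

```bash
ls -la; mkdir -p pics; python3 - <<'E'
from cell import monitor, imaging, job, robot
import cv2,numpy as np
print(robot.tips_ahead, [a for a in dir(robot) if a[0]!='_'])
s=monitor.read_state();print(s)
for n in('side','top'):
    d=imaging.get_image(n);cv2.imwrite(f'pics/{n}0.png',d['img']);print(n,d['fx'],d['fy'],d['cx'],d['cy'],np.round(d['extrinsics'],4).tolist())
E
```

```text
total 12
drwxr-xr-x  3 agent agent 4096 Dec  7 14:43 .
drwxr-xr-x 23 root  root  4096 Dec  7 14:43 ..
drwxr-xr-x  2 agent agent 4096 Dec  7 14:43 pics
17.0 ['Unreachable', 'tips_ahead']
{'clock': 0.0, 'joints': array([-1.22358668e+00,  3.51246322e-01,  1.65244086e+00,  2.62484575e-05,
        1.13910934e+00, -8.45621031e-02]), 'joint_vel': array([-0.00062969, -0.00077915, -0.00101838,  0.0005407 ,  0.00239173,
        0.00124875]), 'joint_efforts': array([ 1.02446043e-03, -5.06094825e+01, -2.91405970e+01, -1.68047353e-05,
        4.57556351e-03,  6.12298010e-06]), 'eef_pos': array([ 230.10237063, -499.19962648,  247.74651476]), 'tool_rot': array([3.03724097, 1.56959222, 1.89820539]), 'wrist_force': array([-0.00039844, -0.16171178, -0.10639988]), 'moment': array([ 0.02554783, -0.02538456,  0.00339752]), 'finger_gap': 1.0022689550701123}
side 461.44272062974505 461.44272062974505 317.90025737927294 240.16220754842146 [[-0.9788, -0.1576, 0.1309, 388.1608], [-0.2049, 0.7644, -0.6113, 791.3255], [-0.0037, -0.6252, -0.7805, 1002.0824], [0.0, 0.0, 0.0, 1.0]]
top 615.1740954616791 615.1740954616791 310.5454826456888 252.01645405065227 [[0.002, -0.9844, 0.1759, 266.4542], [-1.0, -0.0023, -0.0019, 76.4588], [0.0023, -0.1759, -0.9844, 1623.0557], [0.0, 0.0, 0.0, 1.0]]
```

View pics/side0.png

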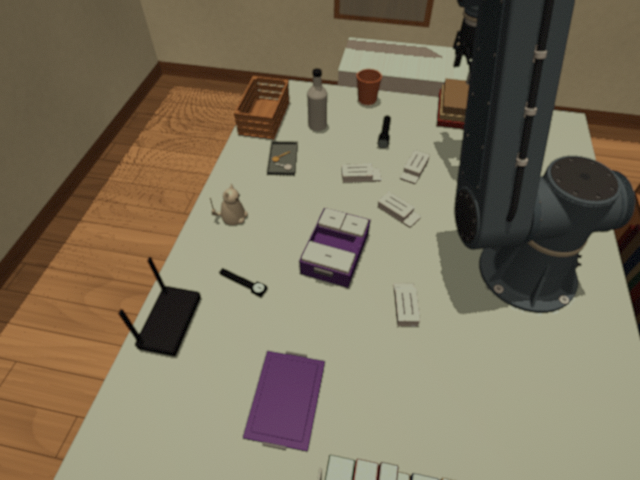

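View pics/top0.png

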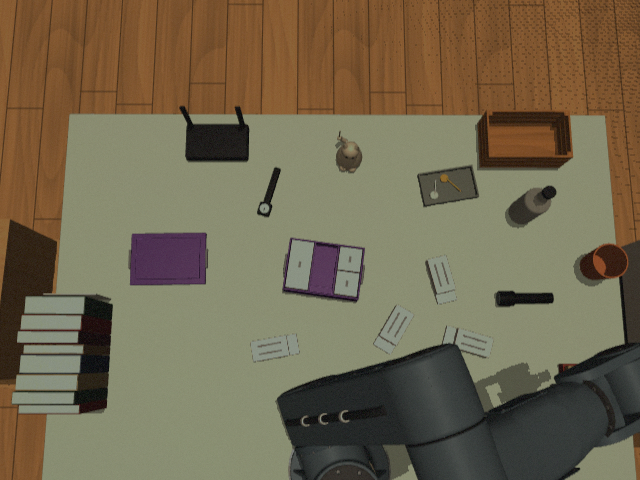

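Case candidates (top image): A (442,279), B (394,329), C (467,341), D (274,347); the base is at about (340,480), so A looks farthest. I'll check this with numbers and a close crop.

```bash
cat > h.py <<'E'
from cell import monitor, imaging, job, robot
import cv2,numpy as np
from scipy.spatial.transform import Rotation as Ro
def snap(n):
    return imaging.get_image(n)
def toplane(d,uv,z):
    E=d['extrinsics'];uv=np.atleast_2d(uv).astype(float)
    r=np.c_[(uv[:,0]-d['cx'])/d['fx'],(uv[:,1]-d['cy'])/d['fy'],np.ones(len(uv))]@E[:3,:3].T
    o=E[:3,3];return o+r*((z-o[2])/r[:,2])[:,None]
def proj(d,P):
    E=d['extrinsics'];c=(np.atleast_2d(P)-E[:3,3])@E[:3,:3]
    return np.c_[d['fx']*c[:,0]/c[:,2]+d['cx'],d['fy']*c[:,1]/c[:,2]+d['cy']]
def crop(d,x0,y0,x1,y1,f,name):
    im=cv2.resize(d['img'][y0:y1,x0:x1],None,fx=f,fy=f,interpolation=cv2.INTER_CUBIC);cv2.imwrite('pics/'+name,im)
def st():
    s=monitor.read_state();print('t',round(s['clock'],2),'pos',np.round(s['eef_pos'],1),'rot',np.round(s['tool_rot'],3),'F',np.round(s['wrist_force'],1),'M',np.round(s['moment'],2),'gap',round(s['finger_gap'],3))
    R=Ro.from_euler('xyz',s['tool_rot']).as_matrix();return s,R
E
python3 - <<'E'
from h import *
d=snap('top');s=snap('side')
for u in [(442,279),(394,329),(467,341),(274,347)]:
    p=toplane(d,u,25)[0];print(u,np.round(p[:2]),np.hypot(*p[:2]).round())
crop(d,420,245,470,315,8,'a_top.png');crop(s,330,155,390,190,12,'a_side.png')
crop(d,275,230,375,305,8,'box_top.png');crop(s,290,200,380,290,8,'box_side.png')
E
```

```text
(442, 279) [ 481. -271.] 552.0
(394, 329) [ 351. -143.] 378.0
(467, 341) [ 320. -330.] 460.0
(274, 347) [304. 167.] 347.0
```

View pics/a_top.png

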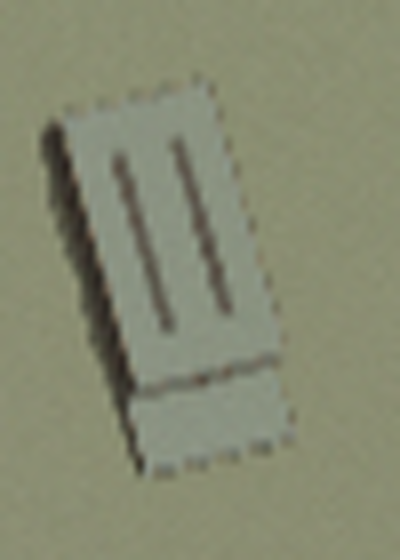

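View pics/a_side.png

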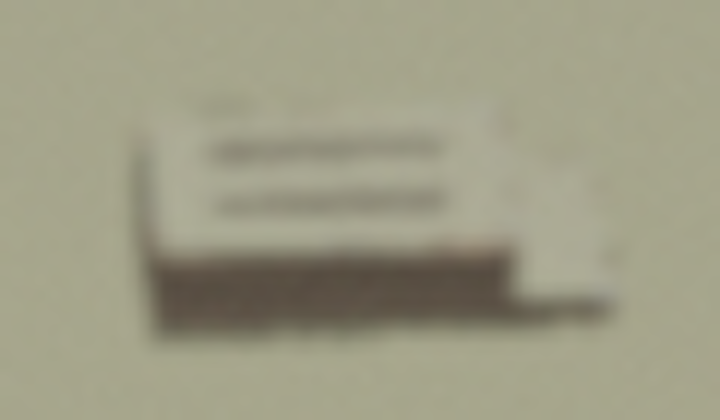

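View pics/box_top.png

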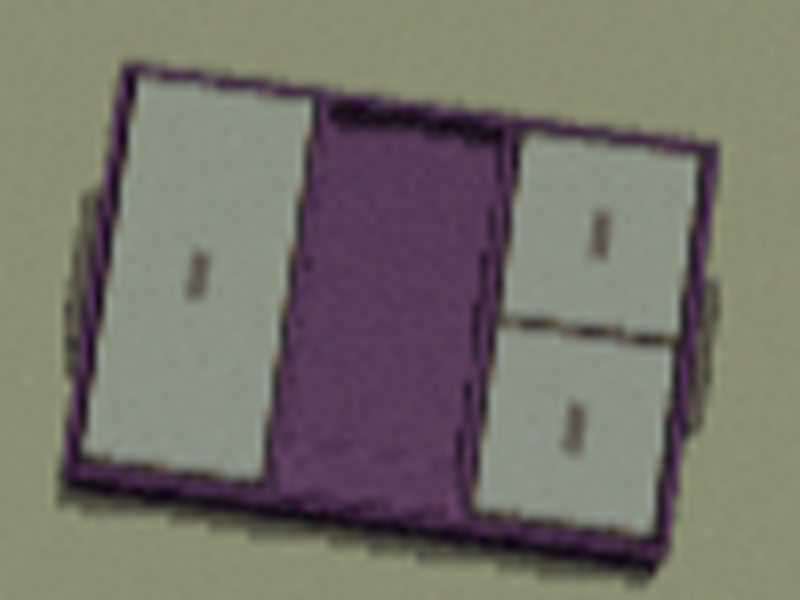

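View pics/box_side.png

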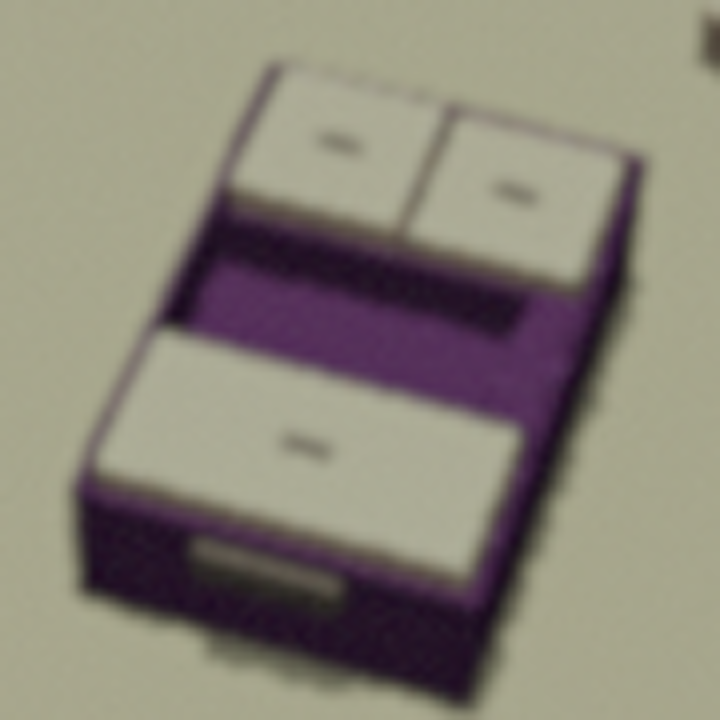

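Picture A shows the case with its tongue toward the robot: body top corners at crop (62,118), (205,80), (278,358), (138,395), tongue end near (145,475)–(293,437). At 552 mm from the base it is the farthest of the four, so A is the one. The box is upright with its near (-x) side toward the robot, and rim corners near (128,65), (716,145), (660,545), (70,467).

```bash
cat > fit.py <<'E'
from h import *
from scipy.optimize import least_squares
def px(c,off,f=8): return (np.array(c,float)+.5)/f-.5+np.array(off)
def fit(obs,x0):
    # obs list of (d,uv Nx2,local Nx3)
    def P(x,L): c,s=np.cos(x[2]),np.sin(x[2]); return np.c_[x[0]+c*L[:,0]-s*L[:,1],x[1]+s*L[:,0]+c*L[:,1],L[:,2]]
    f=lambda x:np.concatenate([(proj(d,P(x,np.array(L,float)))-uv).ravel() for d,uv,L in obs])
    r=least_squares(f,x0,loss='soft_l1');return r.x,f(r.x).reshape(-1,2)
E
python3 - <<'E'
from fit import *
d=snap('top');s=snap('side')
ct=px([(62,118),(205,80),(278,358),(138,395),(145,475),(293,437)],(420,245))
cl=[(60,26,30),(60,-26,30),(-34,-26,30),(-34,26,30),(-60,26,0),(-60,-26,10)]
cs=px([(152,260),(512,250),(150,110),(510,120),(155,335),(612,300),(610,310)],(330,155),12)
csl=[(60,26,30),(-34,26,30),(60,-26,30),(-34,-26,30),(60,26,0),(-60,26,10),(-60,26,0)]
for o in ([(d,ct,cl)],[(s,cs,csl)],[(d,ct,cl),(s,cs,csl)]):
    x,r=fit(o,[481,-271,0.2]);print('case',np.round(x,3),np.abs(r).max().round(2))
bt=px([(128,65),(716,145),(660,545),(70,467)],(275,230))
bl=[(68,98,60),(68,-98,60),(-68,-98,60),(-68,98,60)]
bs=px([(80,487),(470,600),(645,157),(275,65),(85,590),(470,705)],(290,200))
bsl=[(68,98,60),(-68,98,60),(-68,-98,60),(68,-98,60),(68,98,0),(-68,98,0)]
for o in ([(d,bt,bl)],[(s,bs,bsl)],[(d,bt,bl),(s,bs,bsl)]):
    x,r=fit(o,[500,0,-.1]);print('box',np.round(x,3),np.round(r,1).tolist())
# colour contour refine of box outer in top: purple mask
im=d['img'][225:310,270:380].astype(int);
E
```

```text
case [ 4.80864e+02 -2.71155e+02  2.47000e-01] 1.34
case [ 4.77543e+02 -2.69949e+02  2.19000e-01] 1.78
case [ 4.79692e+02 -2.70872e+02  2.45000e-01] 1.47
box [ 5.05193e+02  3.95160e+01 -1.38000e-01] [[-0.7, -1.0], [0.8, -0.6], [1.2, 1.3], [-1.2, 0.4]]
box [ 5.00879e+02  3.89600e+01 -1.36000e-01] [[-1.3, -0.3], [1.4, 0.4], [0.8, -0.5], [-0.2, -1.3], [-1.1, 0.3], [0.3, 0.5]]
box [ 5.02683e+02  3.91550e+01 -1.35000e-01] [[-0.7, 0.0], [0.9, 0.2], [1.4, 2.2], [-1.0, 1.5], [-2.0, -0.3], [0.7, 0.3], [0.1, -0.6], [-0.9, -1.3], [-1.7, 0.3], [-0.4, 0.5]]
```

```bash
cat > ov.py <<'E'
from fit import *
def ptsw(x,L):
    L=np.array(L,float);c,s=np.cos(x[2]),np.sin(x[2]); return np.c_[x[0]+c*L[:,0]-s*L[:,1],x[1]+s*L[:,0]+c*L[:,1],L[:,2]]
def draw(d,x,polys,win,f,name):
    x0,y0,x1,y1=win
    im=cv2.resize(d['img'][y0:y1,x0:x1],None,fx=f,fy=f,interpolation=cv2.INTER_NEAREST)
    for L,col in polys:
        p=(proj(d,ptsw(x,L))-[x0,y0]+.5)*f
        cv2.polylines(im,[np.round(p).astype(int)],True,col,1)
    cv2.imwrite('pics/'+name,im)
R=lambda hx,hy,z,cx=0,cy=0:[(cx+hx,cy+hy,z),(cx+hx,cy-hy,z),(cx-hx,cy-hy,z),(cx-hx,cy+hy,z)]
BOX=[(R(68,98,60),(0,255,0)),(R(68,98,0),(0,0,255)),(R(62,29,60,0,63),(0,255,255)),(R(30,29,60,31.5,-63),(0,255,255)),(R(30,29,60,-31.5,-63),(0,255,255))]
CASE=[(R(47,26,30,13),(0,255,0)),(R(60,26,0),(0,0,255)),(R(13,26,10,-47),(255,0,0))]
E
python3 - <<'E'
from ov import *
d=snap('top');s=snap('side')
draw(d,[505,39.5,-.138],BOX,(275,230,375,305),8,'o1.png')
draw(s,[501,39,-.136],BOX,(290,200,380,290),7,'o2.png')
draw(d,[481,-271,.247],CASE,(420,245,470,315),8,'o3.png')
draw(s,[478,-270,.23],CASE,(330,155,390,190),12,'o4.png')
E
python3 -c "
import cv2,numpy as np
a=[cv2.imread(f'pics/o{i}.png') for i in (1,2,3,4)]
for i in (0,2):
  h=max(a[i].shape[0],a[i+1].shape[0]);w=[np.pad(x,((0,h-x.shape[0]),(0,0),(0,0))) for x in a[i:i+2]];m=np.hstack(w);cv2.imwrite(f'pics/oo{i}.png',m if m.shape[1]<=800 else cv2.resize(m,None,fx=800/m.shape[1],fy=800/m.shape[1],interpolation=cv2.INTER_AREA))
"
```

```text
(no output)
```

View pics/o1.png

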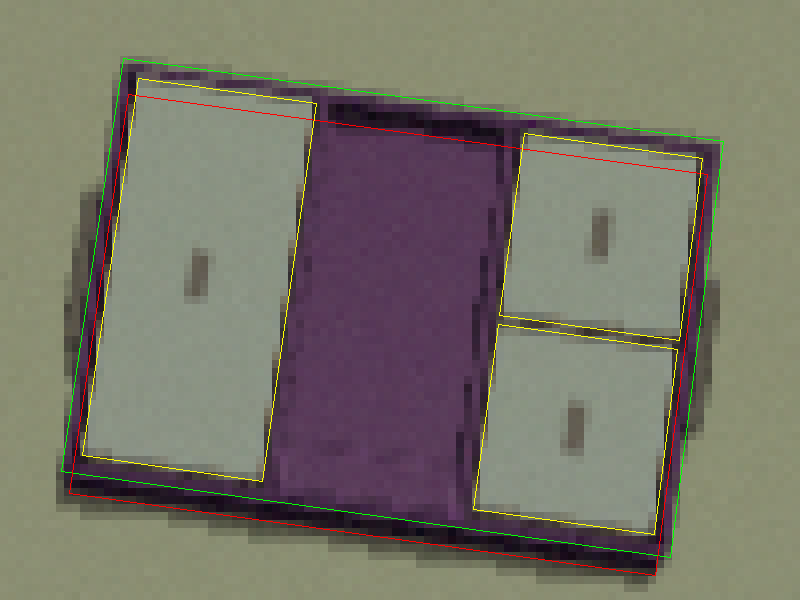

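View pics/o2.png

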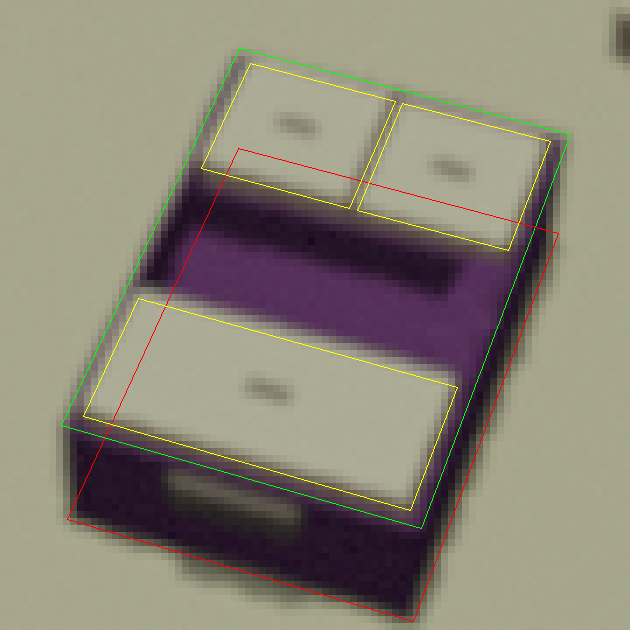

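View pics/o3.png

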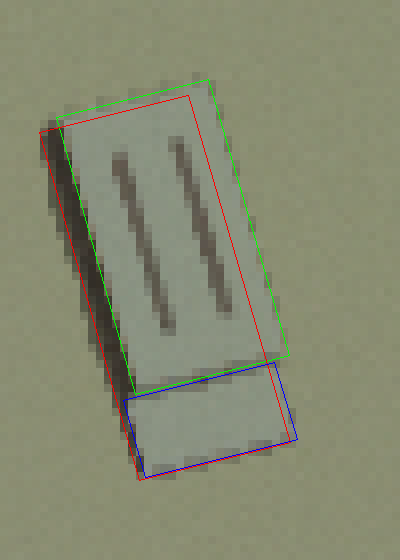

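View pics/o4.png

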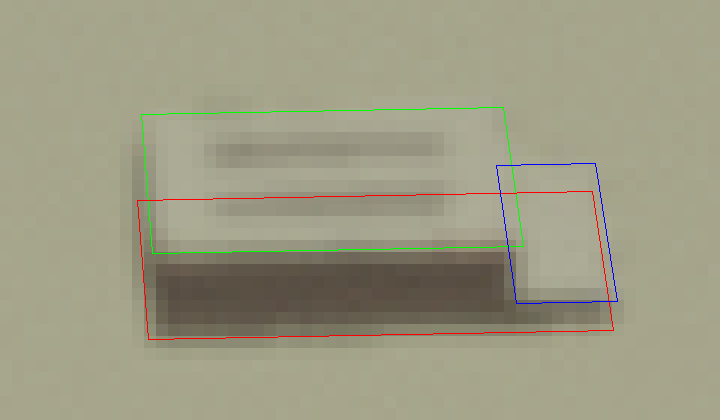

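Overlay check: the projected case outline matches case A to within about 1 px in both views. The box also fits: about (503,39) mm, yaw -0.136. The long tub looks slightly raised in the side view (brown band at crop (250,465)).

Only turns about the finger axis are available. So I'll grip the case toward its +x end, pivot it in the pads to tongue-low against the box's near rim, and then hook it. First, the approach numbers.

```bash
cat > go.py <<'E'
from h import *
def rel(target,yawz=None):
    """print shift (cm, tool axes) and turn (deg) from now to TCP target; yawz = wanted world heading of tool z (rad)"""
    s,R=st();dv=R.T@(np.array(target)-s['eef_pos'])/10
    print('shift cm',np.round(dv,2),'axes: x',np.round(R[:,0],2),'y',np.round(R[:,1],2),'z',np.round(R[:,2],2))
    if yawz is not None:
        v=R.T@np.array([np.cos(yawz),np.sin(yawz),0]);t=np.degrees(np.arctan2(-v[1],v[2]))
        # turning about x by t sends z to -sin t y + cos t z
        t=(t+90)%180-90;print('turn',t.round(2),'j6',s['joints'][5].round(3))
E
python3 - <<'E'
from go import *
c,s_=np.cos(.245),np.sin(.245)
p=np.array([479.7+25*c,-271+25*s_]);print(p)
rel([*p,120],.245+np.pi/2)
E
```

```text
[ 503.95343312 -264.93609188]
t 0.4 pos [ 230.2 -499.5  248.2] rot [3.053 1.571 1.914] F [ 0.   0.6 -0.3] M [-0.03  0.02 -0.01] gap 0.999
shift cm [12.82 34.68 -9.84] axes: x [-0.  0. -1.] y [0.91 0.42 0.  ] z [ 0.42 -0.91 -0.  ]
turn 10.7 j6 -0.085
```

```bash
python3 -m jog '100 0 8 -2 3; 100 2 16 -4.5 6; 100 4 24 -7 10.7; 100 7 30 -8.5 10.7; 100 10 34.7 -9.8 10.7; 100 12.8 34.7 -9.8 10.7; 100 12.8 34.7 -9.8 10.7; 100 12.8 34.7 -9.8 10.7; 100 12.8 34.7 -9.8 10.7; 100 12.8 34.7 -9.8 10.7' 25
python3 - <<'E'
from go import *
rel([503.95,-264.9,35],.245+np.pi/2)
d=snap('top');s=snap('side');crop(d,400,220,500,320,6,'g_top.png');crop(s,310,100,420,210,6,'g_side.png')
E
```

```text
clock: 1.4
eef_pos: [504.4, -264.8, 119.9]
tool_rot: [-2.243, 1.57, 2.716]
wrist_force: [0.5, -0.2, -0.2]
finger_gap: 0.998
t 1.4 pos [ 504.4 -264.8  119.9] rot [-2.243  1.57   2.716] F [ 0.5 -0.2 -0.2] M [-0.    0.04  0.01] gap 0.998
shift cm [ 8.49 -0.04  0.  ] axes: x [-0.  0. -1.] y [ 0.97  0.24 -0.  ] z [ 0.24 -0.97 -0.  ]
turn 0.09 j6 0.759
```

View pics/g_top.png

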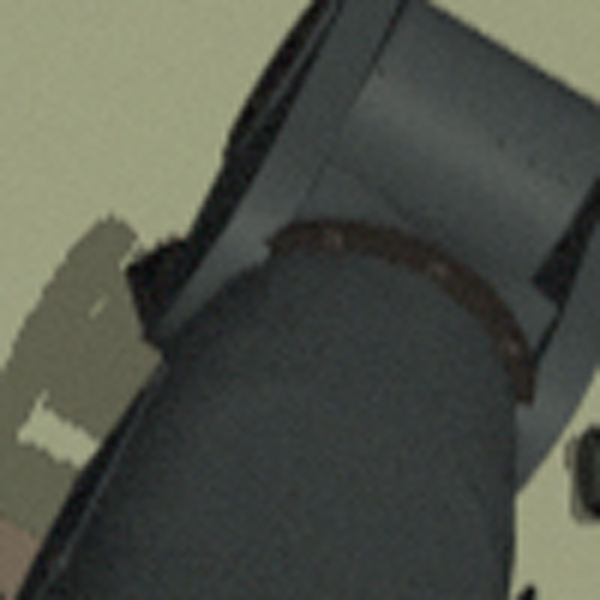

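View pics/g_side.png

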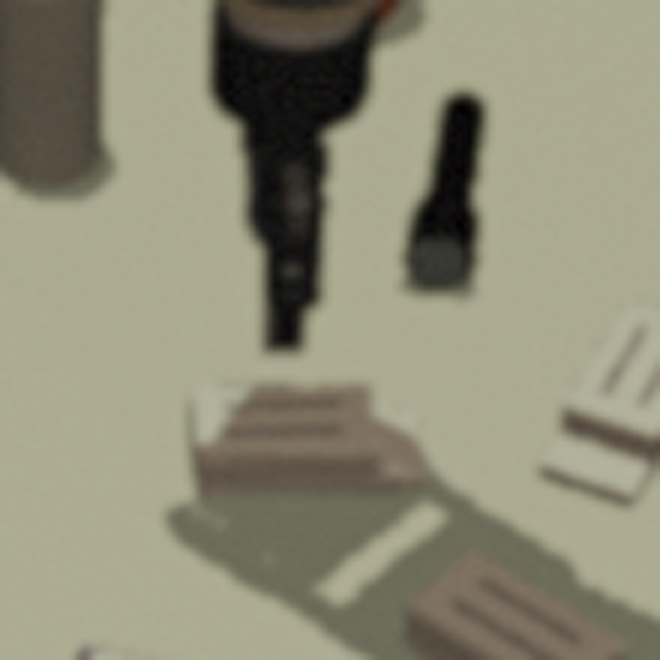

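The side view shows the gripper above the +x end of case A, with fingertips at crop (285,348) and the case at (200–420, 385–490). The arm hides it from the top camera. I'll go down and grip.

```bash
python3 -m jog '100 4.6 0 0 0; 100 9.3 0 0 0; 100 9.3 0 0 0; 100 9.3 0 0 0; 50 9.3 0 0 0; 45 9.3 0 0 0; 45 9.3 0 0 0; 45 9.3 0 0 0; 45 9.3 0 0 0; 45 9.3 0 0 0; 45 9.3 0 0 0' 40
python3 - <<'E'
from go import *
st()
s=snap('side');crop(s,310,100,420,200,7,'g2.png')
E
```

```text
clock: 2.6
eef_pos: [505.2, -266.0, 29.6]
tool_rot: [0.699, 1.568, -0.627]
wrist_force: [-3.5, 0.2, 12.1]
finger_gap: 0.599
t 2.6 pos [ 505.2 -266.    29.6] rot [ 0.699  1.568 -0.627] F [-3.5  0.2 12.1] M [-0.01  0.5  -0.01] gap 0.599
```

View pics/g2.png

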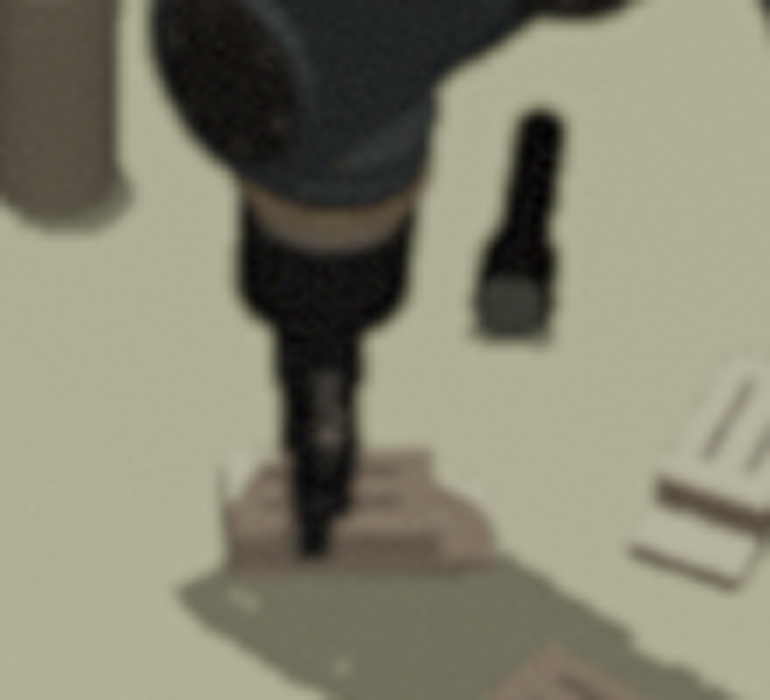

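The case is gripped, with fingertips at crop (313,555), about 38 mm from the +x end and a bit deep. I'll regrip about 5 mm higher, so the fingers stay clear of the tub lids later, and lift.

```bash
python3 -m jog '70 0 0 0 0; 70 0 0 0 0; 70 -0.7 0 0 0; 70 -0.7 0 0 0; 45 -0.7 0 0 0; 45 -0.7 0 0 0; 45 -0.7 0 0 0; 45 -0.7 0 0 0; 45 -0.7 0 0 0; 45 -0.7 0 0 0' 40
python3 -m jog '45 -2 0 0 0; 45 -5 0 0 0; 45 -9 0 0 0; 45 -12 0 0 0; 45 -12 0 0 0; 45 -12 0 0 0; 45 -12 0 0 0'
python3 - <<'E'
from go import *
s,R=st()
d=snap('side');crop(d,290,60,420,200,5,'g3.png')
# box pose (502.5,39), yaw -.136 ; waypoint above near rim: case +x end over ledge
x=(502.7,39.2,-.136);c,k=np.cos(x[2]),np.sin(x[2])
for bx in (-85,):
    rel([x[0]+c*bx,x[1]+k*bx,s['eef_pos'][2]],x[2]+np.pi/2)
E
```

```text
clock: 3.65
eef_pos: [504.6, -265.4, 35.0]
tool_rot: [0.706, 1.57, -0.62]
wrist_force: [-1.7, 0.9, 9.4]
finger_gap: 0.595
clock: 4.35
eef_pos: [503.7, -264.9, 153.0]
tool_rot: [-2.395, 1.569, 2.563]
wrist_force: [-0.3, -1.0, -0.8]
finger_gap: 0.595
t 4.35 pos [ 503.7 -264.9  153. ] rot [-2.395  1.569  2.563] F [-0.3 -1.  -0.8] M [0.03 0.01 0.04] gap 0.595
t 4.4 pos [ 503.7 -264.9  152.9] rot [-2.391  1.568  2.567] F [-0.2 -0.8 -1.7] M [ 0.01 -0.03  0.06] gap 0.593
shift cm [  0.05  -0.61 -32.69] axes: x [-0.  0. -1.] y [ 0.97  0.24 -0.  ] z [ 0.24 -0.97 -0.  ]
turn 21.83 j6 0.76
```

View pics/g3.png

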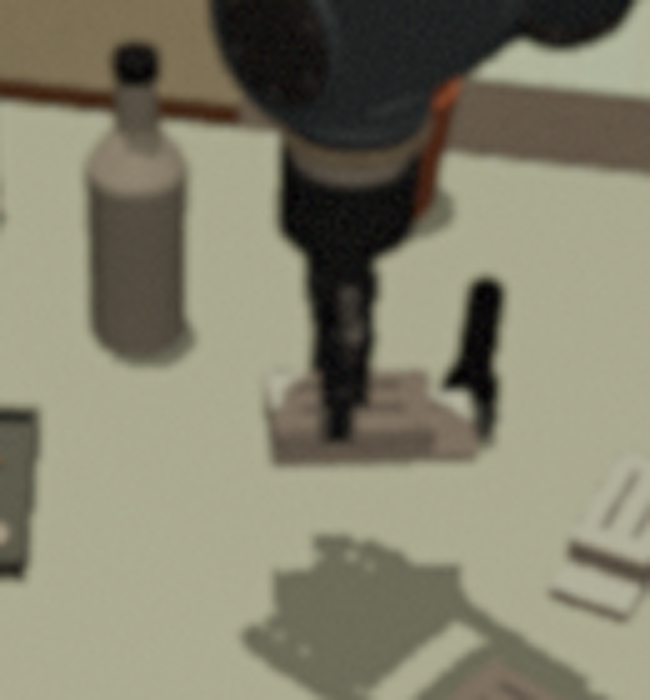

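Lifted level, with the case bottom about 35 mm below the TCP and the tongue end at crop (480,440). I'll carry it to just in front of the near rim and align it with the box.

```bash
python3 -m jog '45 0 0 -3 0; 45 0 0 -7 3; 45 0 -0.5 -11 7; 45 0 -0.8 -15 12; 45 0 -1 -19 17; 45 0 -1.2 -23 21.8; 45 0 -1.5 -27 21.8; 45 0 -1.8 -30.5 21.8; 45 1.5 -1.8 -33.2 21.8; 45 3.5 -1.8 -33.2 21.8; 45 3.5 -1.8 -33.2 21.8; 45 3.5 -1.8 -33.2 21.8' 40
python3 - <<'E'
from go import *
rel([405.6,52.5,103],-.136+np.pi/2)
d=snap('side');crop(d,270,120,430,290,4,'p1.png')
E
```

```text
clock: 5.6
eef_pos: [406.1, 52.3, 119.0]
tool_rot: [-1.413, 1.569, -3.119]
wrist_force: [-0.0, 0.6, -0.6]
finger_gap: 0.592
t 5.6 pos [406.1  52.3 119. ] rot [-1.413  1.569 -3.119] F [-0.   0.6 -0.6] M [ 0.03 -0.01 -0.01] gap 0.592
shift cm [ 1.6  -0.05 -0.02] axes: x [-0. -0. -1.] y [ 0.99 -0.14 -0.  ] z [-0.14 -0.99  0.  ]
turn 0.02 j6 1.721
```

View pics/p1.png

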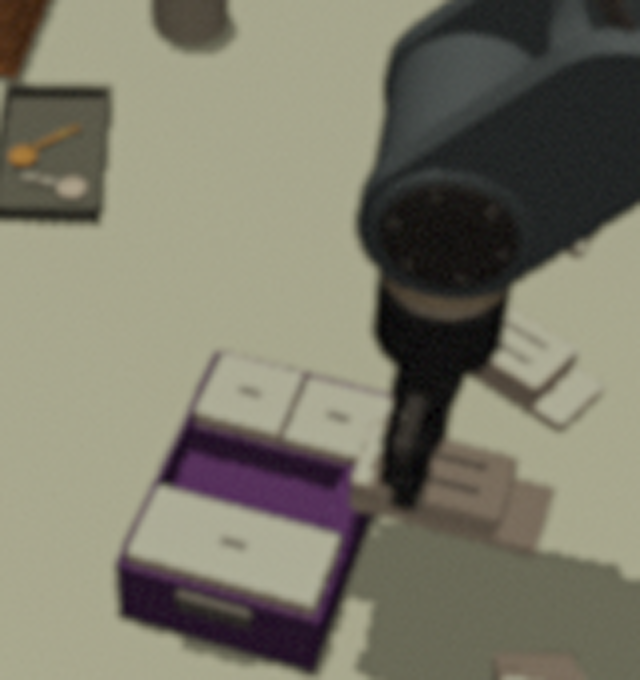

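The case is in front of the box, its +x end at crop (365,480), about over the near rim. I'll lower it onto the rim with a light grip so that it pivots.

```bash
python3 -m jog '45 1 0 0 0; 45 2 0 0 0; 45 2.2 0 0 0; 45 2.4 0 0 0; 45 2.6 0 0 0; 45 2.8 0 0 0; 45 3.0 0 0 0; 45 3.0 0 0 0' 20
python3 - <<'E'
from go import *
st()
d=snap('side');crop(d,320,190,430,290,6,'p2.png')
E
```

```text
clock: 6.45
eef_pos: [405.0, 52.6, 89.6]
tool_rot: [-1.478, 1.568, 3.099]
wrist_force: [-11.4, 1.6, 17.6]
finger_gap: 0.59
t 6.45 pos [405.   52.6  89.6] rot [-1.478  1.568  3.099] F [-11.4   1.6  17.6] M [0.2  1.46 0.03] gap 0.59
```

View pics/p2.png

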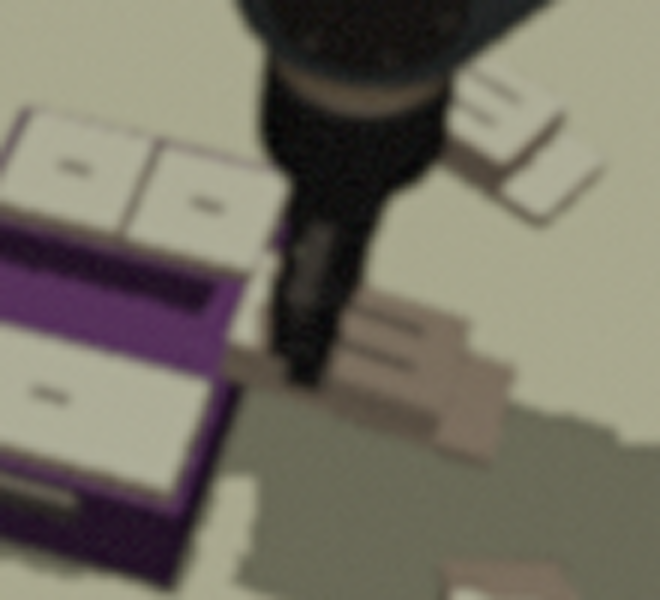

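It is pivoting: the tongue end at crop (490,455) is now lower than the +x end at (240,360). I'll keep going.

```bash
python3 -m jog '45 0.2 -0.1 0 0; 45 0.4 -0.1 0 0; 45 0.6 -0.2 0 0; 45 0.8 -0.2 0 0; 45 0.9 -0.3 0 0; 45 0.9 -0.3 0 0' 20
python3 - <<'E'
from go import *
st()
d=snap('side');crop(d,320,190,430,290,6,'p3.png')
E
```

```text
clock: 7.1
eef_pos: [402.5, 53.0, 80.7]
tool_rot: [-1.498, 1.569, 3.079]
wrist_force: [-10.5, 1.4, 15.1]
finger_gap: 0.597
t 7.1 pos [402.5  53.   80.7] rot [-1.498  1.569  3.079] F [-10.5   1.4  15.1] M [0.19 1.06 0.04] gap 0.597
```

View pics/p3.png

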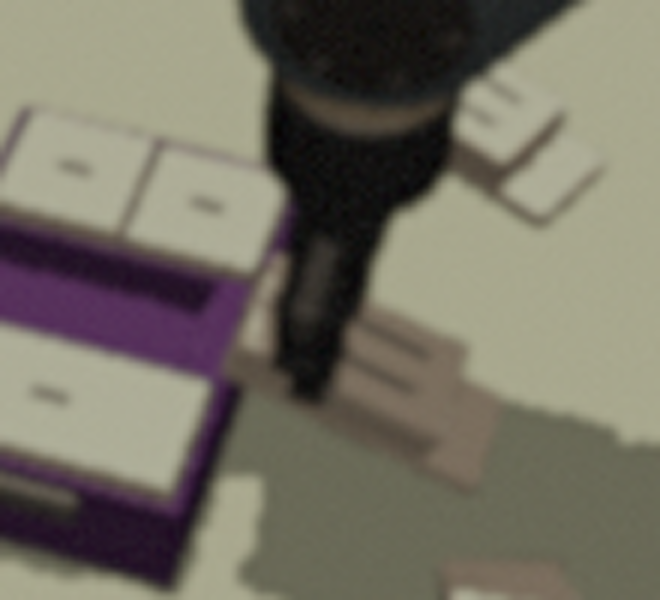

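```bash
python3 -m jog '45 -2 0 0 0; 45 -5 0 0 0; 45 -8 0 0 0; 45 -8 0 0 0; 45 -8 0 0 0; 45 -8 0 0 0' 30
python3 - <<'E'
from go import *
st()
d=snap('side');crop(d,320,160,430,260,7,'p4.png')
E
```

```text
clock: 7.75
eef_pos: [402.8, 52.8, 159.4]
tool_rot: [-1.431, 1.569, -3.137]
wrist_force: [0.5, 1.6, -2.0]
finger_gap: 0.593
t 7.75 pos [402.8  52.8 159.4] rot [-1.431  1.569 -3.137] F [ 0.5  1.6 -2. ] M [ 0.02 -0.02 -0.03] gap 0.593
```

View pics/p4.png

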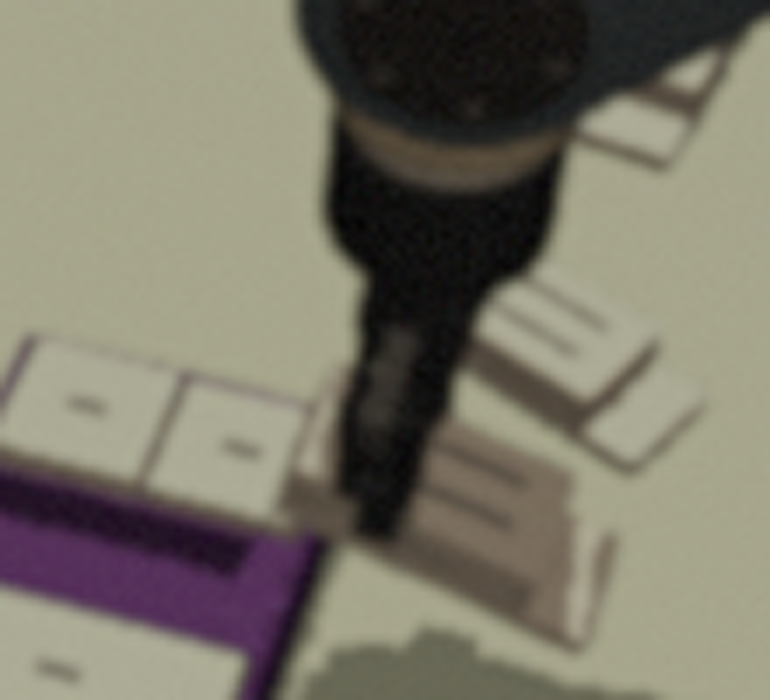

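The case now hangs tongue-low: tongue tip at crop (580,650), +x bottom corner at (285,510), body top at the tongue end near (530,582)–(572,490). I'll fit its pose in the tool frame.

```bash
cat > tilt.py <<'E'
from fit import *
yaw=-.136
def casepts(q,tcp,L):
    # q: a (case-origin underside centre rel. TCP, along box x), b lateral, h vertical, pitch (tongue low positive)
    a,b,h,p=q;L=np.array(L,float)
    X=np.cos(p)*L[:,0]-np.sin(p)*L[:,2]; Z=np.sin(p)*L[:,0]+np.cos(p)*L[:,2]; Y=L[:,1]
    X=X+a;Y=Y+b;Z=Z+h;c,s=np.cos(yaw),np.sin(yaw)
    return np.c_[tcp[0]+c*X-s*Y,tcp[1]+s*X+c*Y,tcp[2]+Z]
def fitcase(d,uv,L,tcp,w=.3):
    f=lambda q:np.r_[(proj(d,casepts(q,tcp,L))-uv).ravel(),q[1]*w]
    r=least_squares(f,[-22,0,-35,.3],loss='soft_l1');return r.x,f(r.x)
def drawcase(d,q,tcp,win,f,name):
    x0,y0,x1,y1=win;im=cv2.resize(d['img'][y0:y1,x0:x1],None,fx=f,fy=f,interpolation=cv2.INTER_CUBIC)
    B=[(60,26,0),(60,26,30),(-34,26,30),(-34,26,10),(-60,26,10),(-60,26,0)]
    for y in (26,-26):
        P=[(a,y,c) for a,_,c in B];p=(proj(d,casepts(q,tcp,P))-[x0,y0]+.5)*f
        cv2.polylines(im,[np.round(p).astype(int)],True,(0,255,0) if y>0 else (0,0,255),1)
    cv2.imwrite('pics/'+name,im)
E
python3 - <<'E'
from tilt import *
d=snap('side');s=monitor.read_state();tcp=s['eef_pos']
uv=px([(285,510),(580,650),(530,582),(572,490),(612,540),(298,468)],(320,160),7)
L=[(60,26,0),(-60,26,0),(-34,26,30),(-34,-26,30),(-60,-26,10),(60,26,30)]
q,r=fitcase(d,uv,L,tcp);print(np.round(q,2),np.degrees(q[3]),np.round(r,1))
drawcase(d,q,tcp,(320,160,430,260),7,'p5.png')
# side-camera check: closed fingertip projection
E
```

```text
[-18.64  -1.44 -40.31   0.31] 17.94771689569018 [-3.   0.2 -1.2  1.9  1.7  0.6  0.6 -1.9  0.7 -0.1 -0.4 -0.4 -0.4]
```

View pics/p5.png

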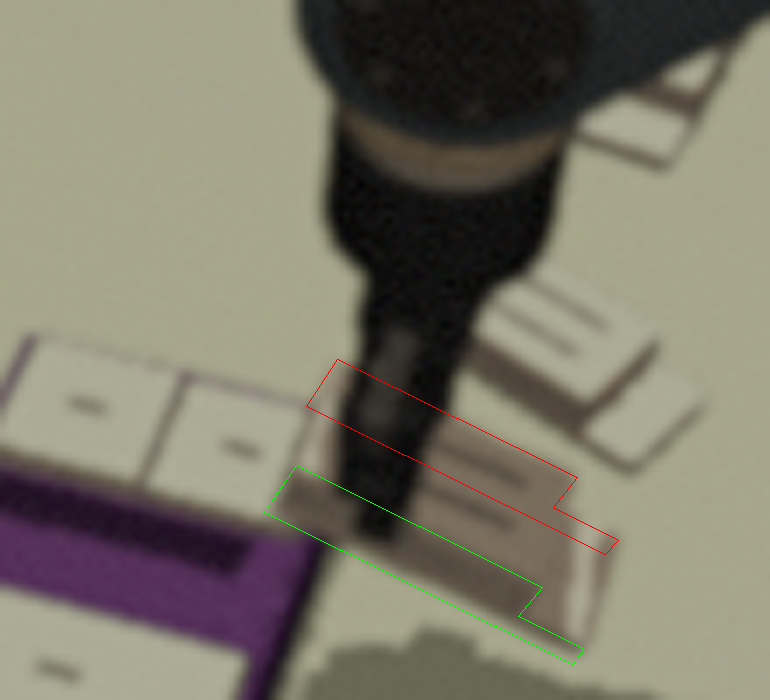

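The fit puts the tilt at about 17–18°, tongue tip about 75 mm behind and 58 mm below the TCP. That is enough: geometry needs more than 15°. I'll move over the bay with the tongue tip about 6 mm inside the ledge edge.

```bash
python3 -m jog '45 0 3 0 0; 45 0 6.5 0 0; 45 0 10 0 0; 45 1 12.5 0 0; 45 2 13.4 0 0; 45 2.9 13.4 0 0; 45 2.9 13.4 0 0; 45 2.9 13.4 0 0' 30
python3 - <<'E'
from go import *
from tilt import *
s,R=st()
d=snap('side');crop(d,280,160,390,280,6,'q1.png')
drawcase(d,[-17.3,0,-40.6,.3],s['eef_pos'],(280,160,390,280),6,'q1o.png')
rel([535.6,35.2,91],-.136+np.pi/2)
E
```

```text
clock: 8.65
eef_pos: [535.0, 35.0, 131.1]
tool_rot: [-1.488, 1.569, 3.089]
wrist_force: [0.1, -0.1, -0.7]
finger_gap: 0.593
t 8.65 pos [535.   35.  131.1] rot [-1.488  1.569  3.089] F [ 0.1 -0.1 -0.7] M [ 0.02 -0.01  0.04] gap 0.593
t 8.7 pos [535.4  34.9 131.5] rot [-1.535  1.57   3.042] F [ 0.6  0.1 -0.7] M [-0.01 -0.07  0.03] gap 0.592
shift cm [ 4.05  0.02 -0.03] axes: x [-0.  0. -1.] y [ 0.99 -0.13 -0.  ] z [-0.13 -0.99  0.  ]
turn 0.04 j6 1.684
```

View pics/q1.png

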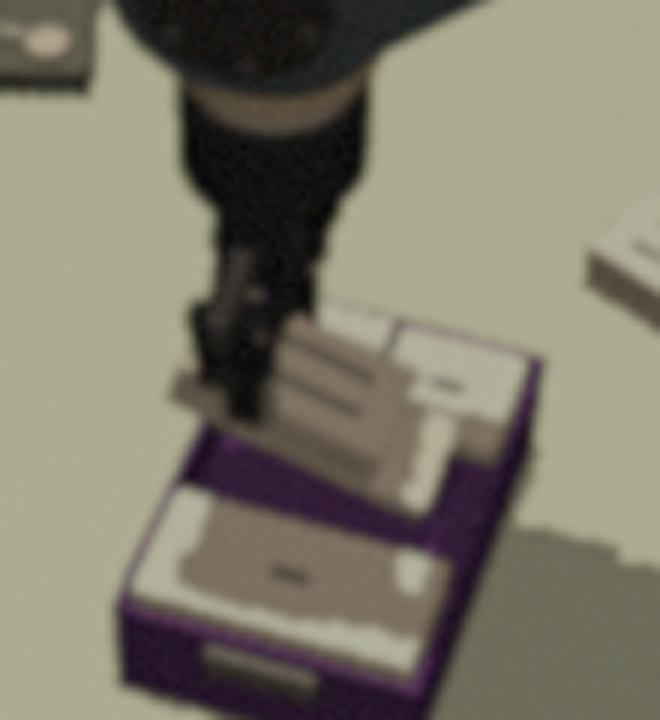

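View pics/q1o.png

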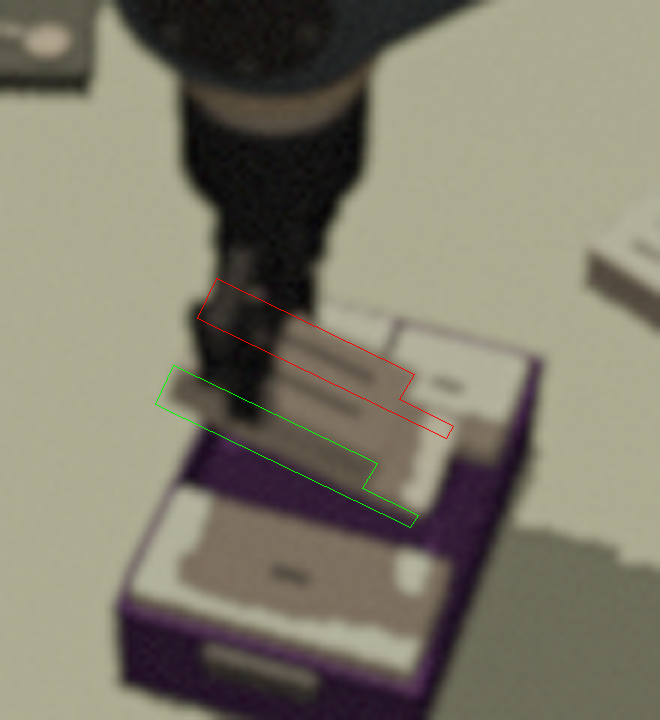

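The case hangs over the bay with its tongue tip at crop (425,520). Compared with the model it sits about 5 mm nearer the robot, so I'll shift 4 mm outward and descend while watching force.

```bash
python3 -m jog '45 0 0.4 0 0; 45 1 0.4 0 0; 45 2 0.4 0 0; 45 3 0.4 0 0; 45 3.5 0.4 0 0; 45 3.5 0.4 0 0; 45 3.5 0.4 0 0' 30
python3 - <<'E'
from go import *
s,R=st()
d=snap('side');crop(d,280,170,390,290,6,'q2.png')
E
```

```text
clock: 9.4
eef_pos: [540.1, 34.2, 96.2]
tool_rot: [-1.386, 1.571, -3.092]
wrist_force: [0.0, -0.3, -0.8]
finger_gap: 0.595
t 9.4 pos [540.1  34.2  96.2] rot [-1.386  1.571 -3.092] F [ 0.  -0.3 -0.8] M [ 0.07  0.01 -0.05] gap 0.595
```

View pics/q2.png

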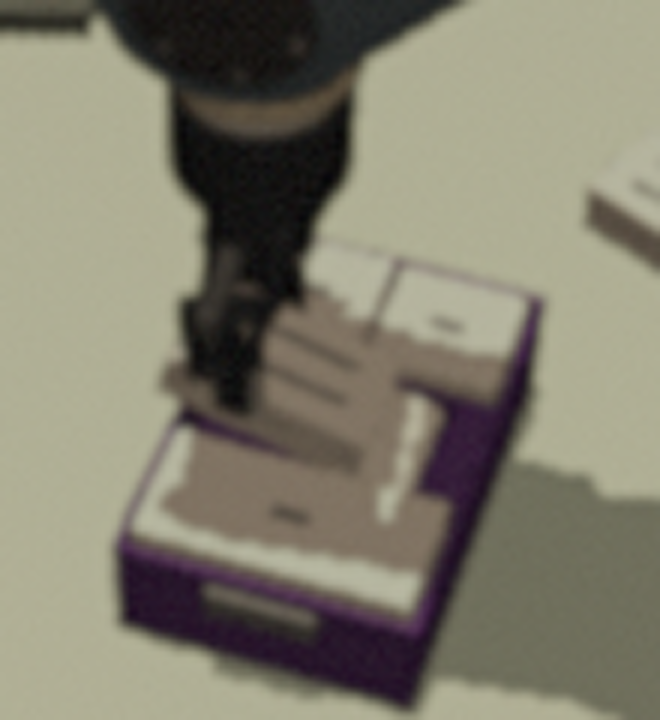

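No contact yet, and the tongue is inside the bay (white tongue end at crop (385,515)–(415,400)). I'll continue down in small steps.

```bash
python3 -m jog '45 0.3 0 0 0; 45 0.5 0 0 0; 45 0.5 0 0 0; 45 0.5 0 0 0'; python3 -m jog '45 0.15 0 0 0; 45 0.15 0 0 0; 45 0.15 0 0 0';python3 -m jog '45 0.15 0 0 0; 45 0.15 0 0 0; 45 0.15 0 0 0'
```

```text
clock: 9.85
eef_pos: [540.1, 34.2, 91.3]
tool_rot: [-0.196, 1.571, -1.903]
wrist_force: [1.1, 0.5, -0.3]
finger_gap: 0.592
clock: 10.15
eef_pos: [540.1, 34.2, 89.8]
tool_rot: [1.679, 1.571, -0.027]
wrist_force: [-0.8, -0.3, -1.8]
finger_gap: 0.596
clock: 10.45
eef_pos: [540.1, 34.2, 88.2]
tool_rot: [-1.691, 1.571, 2.886]
wrist_force: [0.2, -0.4, -1.3]
finger_gap: 0.595
```

```bash
python3 -m jog '45 0.1 0 0 0; 45 0.1 0 0 0; 45 0.1 0 0 0'; python3 -m jog '45 0.1 0 0 0; 45 0.1 0 0 0; 45 0.1 0 0 0';python3 - <<'E'
from go import *
s,R=st()
d=snap('side');crop(d,280,170,390,290,6,'q3.png')
E
```

```text
clock: 10.75
eef_pos: [540.1, 34.2, 87.3]
tool_rot: [-1.709, 1.571, 2.868]
wrist_force: [1.0, 0.4, -1.5]
finger_gap: 0.589
clock: 11.05
eef_pos: [540.1, 34.2, 86.3]
tool_rot: [-0.265, 1.571, -1.971]
wrist_force: [-0.4, -0.8, -1.1]
finger_gap: 0.594
t 11.05 pos [540.1  34.2  86.3] rot [-0.265  1.571 -1.971] F [-0.4 -0.8 -1.1] M [-0.04  0.01  0.  ] gap 0.594
```

View pics/q3.png

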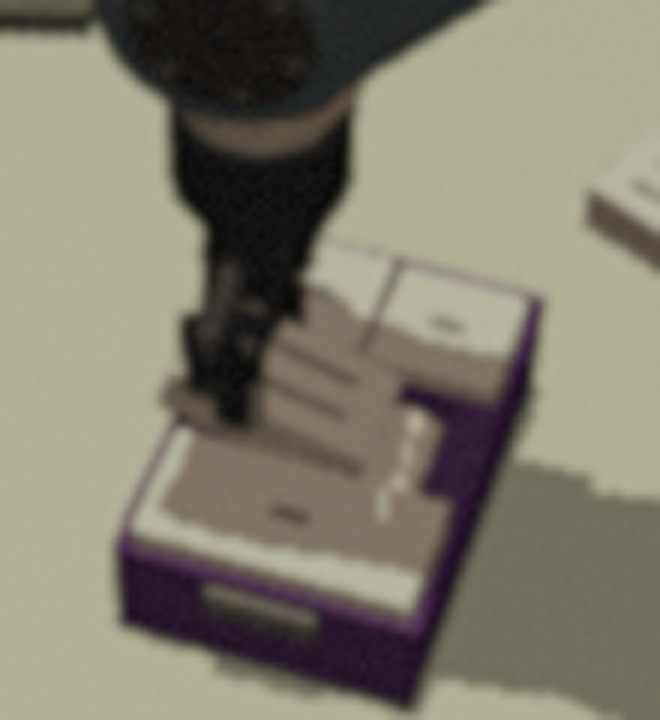

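Still free of contact at the tongue's lowest position. Now I'll slide toward the robot, under the ledge.

```bash
python3 -m jog '45 0 -0.3 0 0; 45 0 -0.6 0 0; 45 0 -0.9 0 0; 45 0 -0.9 0 0; 45 0 -0.9 0 0'; python3 -m jog '45 0 -0.2 0 0; 45 0 -0.4 0 0; 45 0 -0.4 0 0; 45 0 -0.4 0 0';python3 - <<'E'
from go import *
s,R=st()
d=snap('side');crop(d,280,170,390,290,6,'q4.png')
E
```

```text
clock: 11.6
eef_pos: [531.2, 35.4, 86.4]
tool_rot: [1.591, 1.571, -0.115]
wrist_force: [-0.2, -0.3, -2.1]
finger_gap: 0.593
clock: 12.0
eef_pos: [527.2, 36.0, 86.3]
tool_rot: [1.738, 1.571, 0.032]
wrist_force: [0.3, -0.3, -1.1]
finger_gap: 0.594
t 12.0 pos [527.2  36.   86.3] rot [1.738 1.571 0.032] F [ 0.3 -0.3 -1.1] M [-0.01 -0.03 -0.05] gap 0.594
```

View pics/q4.png

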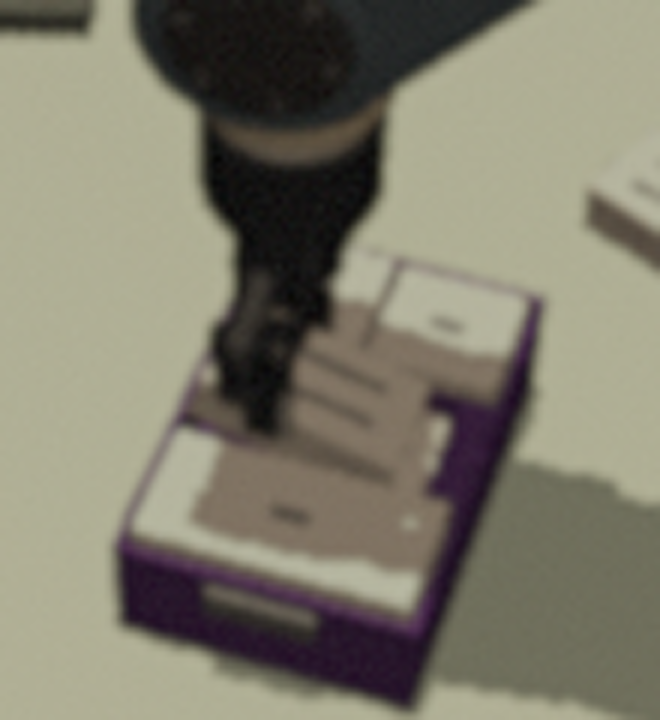

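The tongue end is at crop (445,440), near the ledge with no force yet. I'll go further, watching for contact.

```bash
python3 -m jog '45 0 -0.2 0 0; 45 0 -0.3 0 0; 45 0 -0.3 0 0'; python3 -m jog '45 0 -0.2 0 0; 45 0 -0.3 0 0; 45 0 -0.3 0 0'; python3 - <<'E'
from go import *
s,R=st()
d=snap('side');crop(d,280,170,390,290,6,'q5.png')
E
```

```text
clock: 12.35
eef_pos: [524.1, 36.4, 86.3]
tool_rot: [-1.349, 1.571, -3.055]
wrist_force: [-0.1, -0.1, -0.7]
finger_gap: 0.596
clock: 12.65
eef_pos: [521.1, 36.8, 86.3]
tool_rot: [-1.472, 1.571, 3.105]
wrist_force: [-0.9, -0.5, -1.7]
finger_gap: 0.591
t 12.65 pos [521.1  36.8  86.3] rot [-1.472  1.571  3.105] F [-0.9 -0.5 -1.7] M [-0.03 -0.02 -0.01] gap 0.591
```

View pics/q5.png

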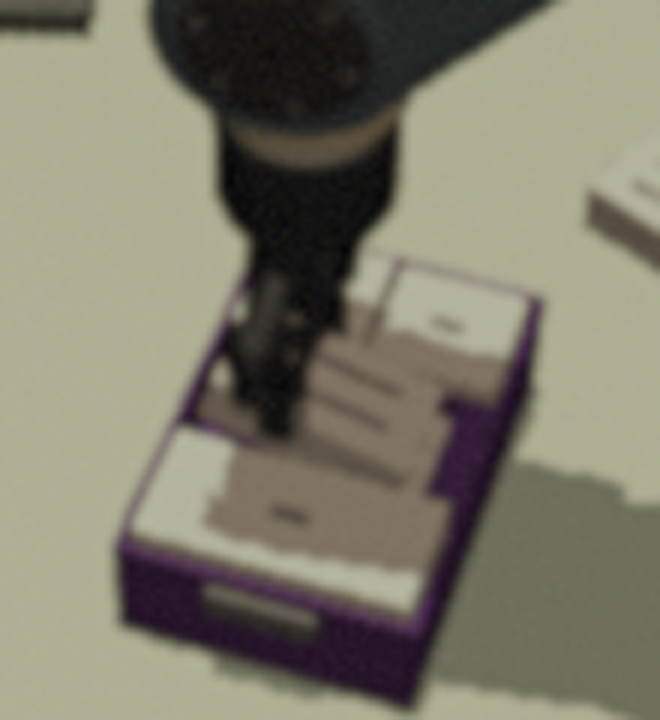

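The tongue end is now hidden under the ledge edge at crop (440,450), and the +x end is inside the far rim (left end at (200,400)). I'll go 2 mm further and a touch down, then loosen the grip gradually.

```bash
python3 -m jog '45 0 -0.1 0 0; 45 0 -0.2 0 0; 45 0.1 -0.2 0 0; 45 0.1 -0.2 0 0'; python3 -m jog '45 0.1 0 0 0; 45 0.2 0 0 0; 45 0.2 0 0 0; 45 0.2 0 0 0' 20
```

```text
clock: 13.1
eef_pos: [519.2, 37.1, 85.2]
tool_rot: [-1.348, 1.571, -3.054]
wrist_force: [0.6, -0.6, -1.4]
finger_gap: 0.594
clock: 13.5
eef_pos: [519.8, 37.0, 83.7]
tool_rot: [1.664, 1.57, -0.042]
wrist_force: [2.8, -0.2, 4.3]
finger_gap: 0.596
```

```bash
python3 - <<'E'
from go import *
s,R=st()
d=snap('side');crop(d,280,170,390,290,6,'q6.png')
E
```

```text
t 13.5 pos [519.8  37.   83.7] rot [ 1.664  1.57  -0.042] F [ 2.8 -0.2  4.3] M [-0.04 -0.12 -0.01] gap 0.596
```

View pics/q6.png

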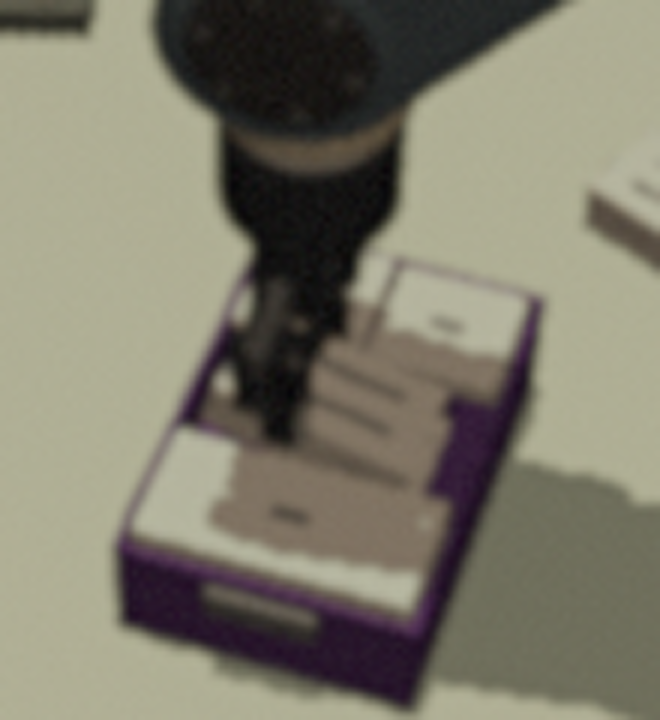

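Contact now (4 N up, 3 N outward): the tongue is seated in the pocket, with its front edge at the ledge line (440,480). I'll lower a little more so the case starts to pivot flat.

```bash
python3 -m jog '45 0.1 0.05 0 0; 45 0.2 0.1 0 0; 45 0.2 0.1 0 0'; python3 -m jog '45 0.1 0.05 0 0; 45 0.2 0.1 0 0; 45 0.2 0.1 0 0'
```

```text
clock: 13.85
eef_pos: [521.0, 36.9, 81.8]
tool_rot: [1.696, 1.569, -0.011]
wrist_force: [2.9, 0.1, 8.9]
finger_gap: 0.593
clock: 14.15
eef_pos: [522.2, 36.7, 79.9]
tool_rot: [1.622, 1.569, -0.085]
wrist_force: [3.7, -1.7, 7.6]
finger_gap: 0.595
```

```bash
python3 - <<'E'
from go import *
s,R=st()
d=snap('side');crop(d,280,170,390,290,6,'q7.png')
E
```

```text
t 14.15 pos [522.2  36.7  79.9] rot [ 1.622  1.569 -0.085] F [ 3.7 -1.7  7.6] M [-0.12 -0.1   0.09] gap 0.595
```

View pics/q7.png

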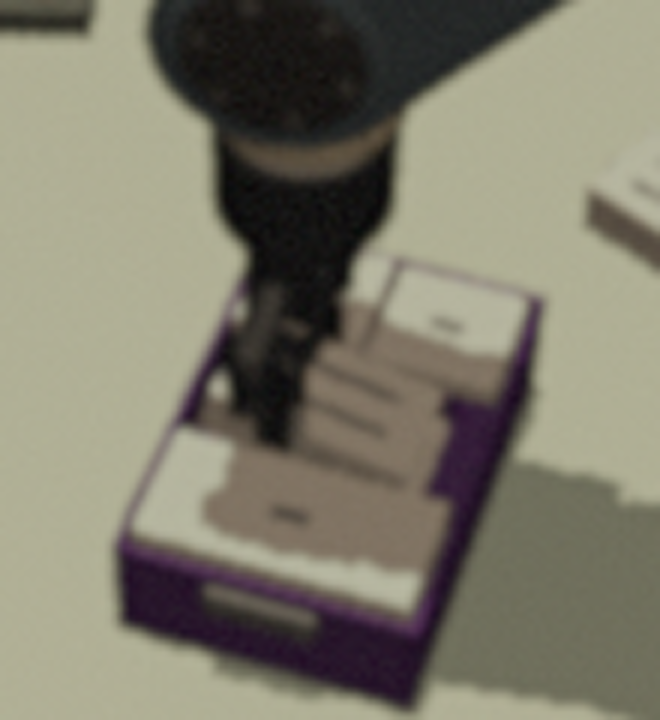

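The case is visibly lower, with the fingertip at crop (275,445) right beside the long tub's lid. I won't go deeper; I'll loosen the grip here.

```bash
python3 -m jog '61 0 0 0 0; 62 0 0 0 0; 63 0 0 0 0; 64 0 0 0 0; 66 0 0 0 0; 68 0 0 0 0; 68 -0.5 0 0 0; 75 -1 0 0 0; 75 -3 0 0 0; 75 -6 0 0 0; 75 -6 0 0 0; 75 -6 0 0 0'; python3 - <<'E'
from go import *
s,R=st()
d=snap('side');crop(d,280,170,390,290,6,'q8.png')
E
```

```text
clock: 15.4
eef_pos: [521.5, 36.9, 139.9]
tool_rot: [1.778, 1.569, 0.072]
wrist_force: [-0.9, 0.0, -0.1]
finger_gap: 0.747
t 15.4 pos [521.5  36.9 139.9] rot [1.778 1.569 0.072] F [-0.9  0.  -0.1] M [ 0.01 -0.02  0.02] gap 0.747
```

View pics/q8.png

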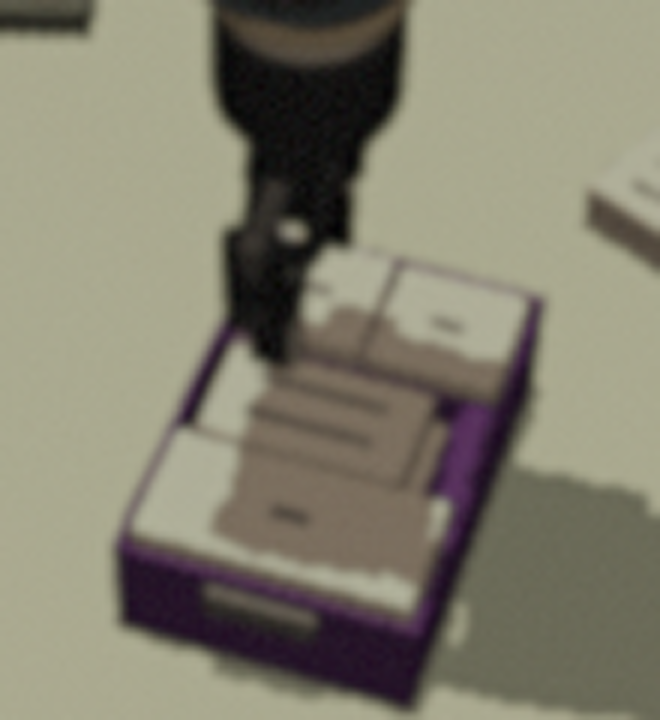

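The case has dropped into the bay with the ledge over its tongue (step at crop (405,470), tongue strip at (430,455)). I'll clear the view and close the fingers so I can look from the top.

```bash
python3 -m jog '60 -2 -3 4 0; 40 -2 -6 8 0; 20 -2 -9 12 0; 0 -2 -12 16 0; 0 -2 -14 20 0; 0 -2 -14 24 0; 0 -2 -14 24 0; 0 -2 -14 24 0' 20; python3 - <<'E'
from go import *
from ov import *
s,R=st()
d=snap('side');crop(d,285,195,385,295,7,'r1.png')
t=snap('top');crop(t,275,230,375,305,8,'r2.png')
draw(d,[501,39,-.136],BOX,(290,200,380,290),7,'r3.png')
E
```

```text
clock: 16.25
eef_pos: [349.6, -182.4, 158.7]
tool_rot: [-2.154, 1.569, 2.421]
wrist_force: [-0.3, 0.6, -0.3]
finger_gap: -0.001
t 16.25 pos [ 349.6 -182.4  158.7] rot [-2.154  1.569  2.421] F [-0.3  0.6 -0.3] M [-0.04  0.02 -0.01] gap -0.001
```

View pics/r1.png

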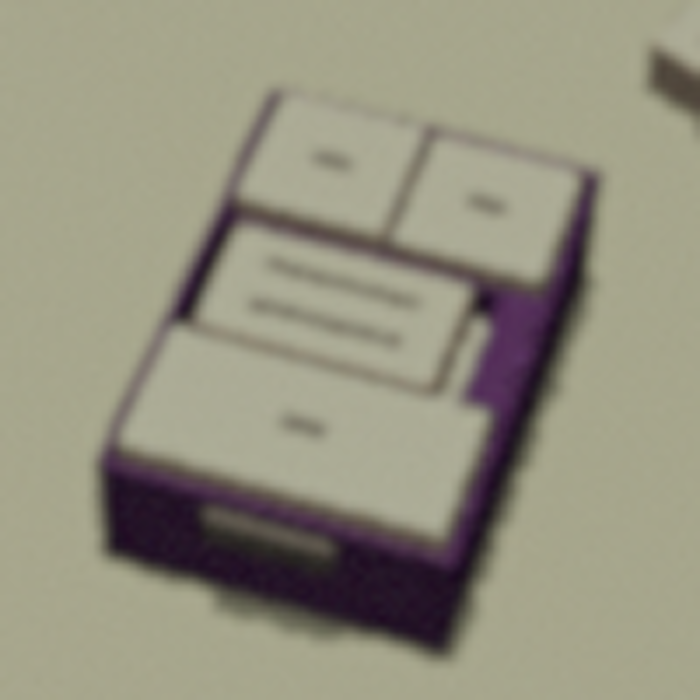

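View pics/r2.png

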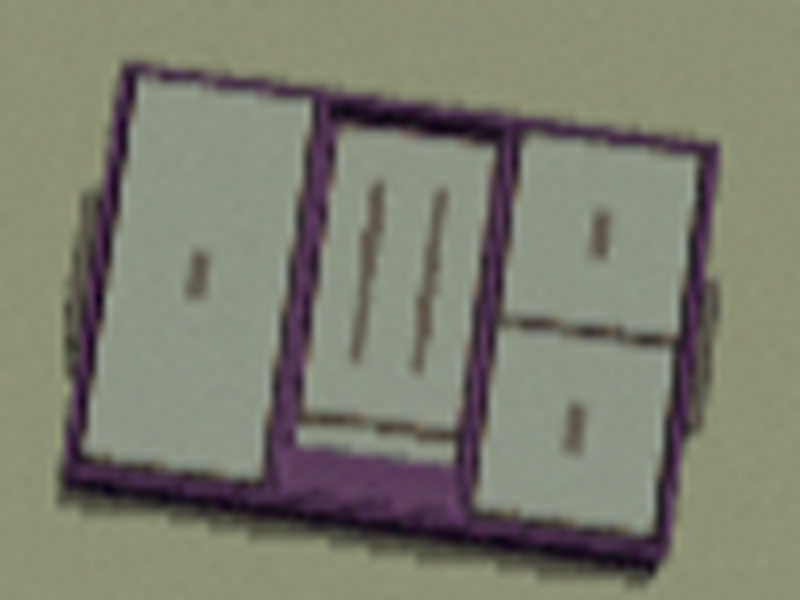

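View pics/r3.png

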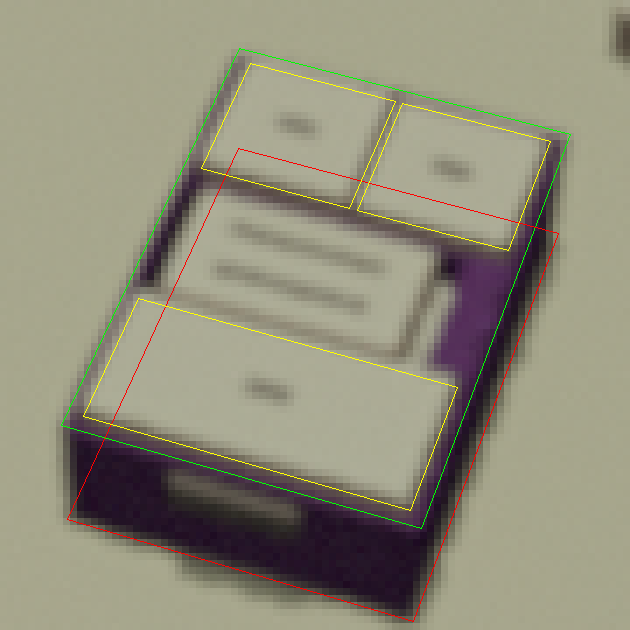

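The case lies in the bay with its tongue under the ledge: in the top view, body (305–495, 125–430), tongue strip (300–460, 430–455), then the purple ledge. I'll next press the tubs gently with closed fingers, starting at the near one.

```bash
cat > tg.py <<'E'
from go import *
B=(503,39.3,-.136)
def w(bx,by,z):
    c,s=np.cos(B[2]),np.sin(B[2]);return [B[0]+c*bx-s*by,B[1]+s*bx+c*by,z]
E
python3 -c "
from tg import *
rel(w(-31.5,-63,92),B[2]+np.pi/2)"
```

```text
t 16.35 pos [ 350.  -181.3  158.8] rot [-2.116  1.569  2.462] F [-0.6 -0.2  0.4] M [-0.04 -0.01 -0.  ] gap 0.001
shift cm [  6.68   9.04 -17.62] axes: x [-0.  0. -1.] y [ 0.99 -0.13 -0.  ] z [-0.13 -0.99 -0.  ]
turn 0.07 j6 1.109
```

```bash
python3 -m jog '0 0 2 -4 0; 0 0 4 -8 0; 0 0 6 -12 0; 0 2 8 -15.5 0; 0 4 9 -17.6 0; 0 6.7 9 -17.6 0; 0 6.7 9 -17.6 0; 0 6.7 9 -17.6 0' 20; python3 -m jog '0 0.3 0 0 0; 0 0.5 0 0 0; 0 0.7 0 0 0; 0 0.8 0 0 0; 0 0.8 0 0 0'; python3 -m jog '0 0.15 0 0 0; 0 0.15 0 0 0'; python3 -m jog '0 0.15 0 0 0; 0 0.15 0 0 0'; python3 -m jog '0 0.15 0 0 0; 0 0.15 0 0 0'
```

```text
clock: 17.15
eef_pos: [462.7, -19.2, 92.4]
tool_rot: [-1.592, 1.569, 2.986]
wrist_force: [-0.4, 0.2, 0.1]
finger_gap: -0.001
clock: 17.65
eef_pos: [463.1, -20.0, 84.4]
tool_rot: [1.93, 1.571, 0.224]
wrist_force: [0.5, -0.4, -0.0]
finger_gap: -0.003
clock: 17.85
eef_pos: [463.0, -19.9, 82.7]
tool_rot: [-1.727, 1.571, 2.85]
wrist_force: [-0.3, -1.0, -0.1]
finger_gap: -0.007
clock: 18.05
eef_pos: [463.0, -19.9, 81.1]
tool_rot: [-1.61, 1.571, 2.967]
wrist_force: [-0.1, -0.1, -0.5]
finger_gap: 0.003
clock: 18.25
eef_pos: [463.1, -19.9, 79.8]
tool_rot: [-1.513, 1.571, 3.064]
wrist_force: [-0.1, 0.6, 0.6]
finger_gap: 0.002
```

```bash
for i in 1 2 3 4; do python3 -m jog '0 0.1 0 0 0; 0 0.1 0 0 0' | grep -E 'eef|wrist'; done
```

```text
eef_pos: [463.1, -19.9, 78.8]
wrist_force: [-0.8, 0.1, 2.9]
eef_pos: [463.1, -19.9, 77.7]
wrist_force: [-0.3, 0.5, 2.0]
eef_pos: [463.1, -19.9, 77.0]
wrist_force: [-2.6, 0.7, 7.8]
eef_pos: [463.1, -19.9, 76.8]
wrist_force: [-8.5, 1.2, 24.6]
```

The near tub was about 1–2 mm high and is now on its stop (level at TCP z = 77.0). Next is the far tub.

```bash
python3 -m jog '0 -1.5 0 0 0; 0 -1.5 3 0 0; 0 -1.5 6.3 0 0; 0 -1.5 6.3 0 0; 0 -1.2 6.3 0 0; 0 -0.9 6.3 0 0; 0 -0.9 6.3 0 0'; python3 -m jog '0 0.2 0 0 0; 0 0.2 0 0 0'; python3 -m jog '0 0.2 0 0 0; 0 0.2 0 0 0'; python3 -m jog '0 0.2 0 0 0; 0 0.2 0 0 0'
```

```text
clock: 19.75
eef_pos: [524.5, -28.2, 84.1]
tool_rot: [-1.588, 1.569, 2.989]
wrist_force: [-0.3, -0.1, 0.9]
finger_gap: -0.0
clock: 19.95
eef_pos: [525.2, -28.3, 82.7]
tool_rot: [-1.594, 1.57, 2.983]
wrist_force: [-0.5, 0.9, 0.1]
finger_gap: -0.001
clock: 20.15
eef_pos: [525.4, -28.4, 80.8]
tool_rot: [-1.635, 1.571, 2.942]
wrist_force: [-1.1, 0.4, 1.6]
finger_gap: 0.002
clock: 20.35
eef_pos: [525.4, -28.3, 78.6]
tool_rot: [-1.658, 1.571, 2.919]
wrist_force: [0.3, 0.5, 0.8]
finger_gap: 0.006
```

```bash
python3 -m jog '0 0.1 0 0 0; 0 0.1 0 0 0'; python3 -m jog '0 0.1 0 0 0; 0 0.1 0 0 0'
```

```text
clock: 20.55
eef_pos: [525.4, -28.4, 77.7]
tool_rot: [-1.718, 1.571, 2.859]
wrist_force: [-1.6, 0.4, 3.1]
finger_gap: 0.002
clock: 20.75
eef_pos: [525.5, -28.4, 77.0]
tool_rot: [-1.499, 1.571, 3.078]
wrist_force: [-3.5, 0.6, 8.0]
finger_gap: -0.001
```

```bash
python3 -m jog '0 0.05 0 0 0; 0 0.05 0 0 0'; python3 -m jog '0 0.05 0 0 0; 0 0.05 0 0 0'
```

```text
clock: 20.95
eef_pos: [525.5, -28.4, 76.9]
tool_rot: [-1.31, 1.571, -3.016]
wrist_force: [-6.1, 0.5, 15.0]
finger_gap: 0.003
clock: 21.15
eef_pos: [525.5, -28.3, 76.9]
tool_rot: [0.795, 1.571, -0.911]
wrist_force: [-8.8, 0.5, 20.6]
finger_gap: -0.001
```

The far tub is on its stop. Now the long tub.

```bash
python3 -m jog '0 -1.5 0 0 0; 0 -2 -1 -4 0; 0 -2 -2 -8 0; 0 -2 -3.2 -12.6 0; 0 -2 -3.2 -12.6 0; 0 -1.2 -3.2 -12.6 0; 0 -0.9 -3.2 -12.6 0; 0 -0.9 -3.2 -12.6 0'; python3 -m jog '0 0.15 0 0 0; 0 0.15 0 0 0'; python3 -m jog '0 0.15 0 0 0; 0 0.15 0 0 0'; python3 -m jog '0 0.15 0 0 0; 0 0.15 0 0 0'
```

```text
clock: 21.95
eef_pos: [510.7, 99.7, 84.0]
tool_rot: [-1.324, 1.57, -3.032]
wrist_force: [-0.0, -0.7, 0.5]
finger_gap: -0.002
clock: 22.15
eef_pos: [510.9, 100.1, 83.2]
tool_rot: [-0.361, 1.571, -2.068]
wrist_force: [-0.3, 0.3, 0.2]
finger_gap: 0.003
clock: 22.35
eef_pos: [511.0, 100.5, 81.8]
tool_rot: [1.314, 1.57, -0.392]
wrist_force: [0.7, -1.5, 2.0]
finger_gap: -0.003
clock: 22.55
eef_pos: [510.9, 100.7, 80.3]
tool_rot: [1.54, 1.57, -0.166]
wrist_force: [-0.7, -1.3, 3.3]
finger_gap: 0.003
```

```bash
python3 -m jog '0 0.15 0 0 0; 0 0.15 0 0 0'; python3 -m jog '0 0.15 0 0 0; 0 0.15 0 0 0'; python3 -m jog '0 0.05 0 0 0; 0 0.05 0 0 0'; python3 -m jog '0 0.05 0 0 0; 0 0.05 0 0 0'
```

```text
clock: 22.75
eef_pos: [511.0, 100.8, 78.7]
tool_rot: [1.878, 1.57, 0.172]
wrist_force: [0.3, -2.0, 2.7]
finger_gap: 0.002
clock: 22.95
eef_pos: [510.9, 100.9, 77.2]
tool_rot: [2.335, 1.57, 0.628]
wrist_force: [1.1, -1.3, 1.7]
finger_gap: -0.0
clock: 23.15
eef_pos: [510.9, 100.9, 77.0]
tool_rot: [2.33, 1.571, 0.623]
wrist_force: [-1.4, -2.1, 6.4]
finger_gap: -0.001
clock: 23.35
eef_pos: [511.0, 100.9, 77.0]
tool_rot: [1.998, 1.57, 0.292]
wrist_force: [-2.8, -1.9, 13.6]
finger_gap: 0.002
```

The long tub is down too (it started about 5 mm high, stop at 77.0). A final firm-up, then a check that the case's +x end is flat.

```bash
python3 -m jog '0 0.05 0 0 0; 0 0.05 0 0 0';  python3 -m jog '0 -1.5 0 0 0; 0 -1.5 2 3 0; 0 -1.5 4 6.3 0; 0 -1.5 4 6.3 0; 0 -0.6 4 6.3 0; 0 -0.6 4 6.3 0'; python3 -m jog '0 0.2 0 0 0; 0 0.2 0 0 0'; python3 -m jog '0 0.2 0 0 0; 0 0.2 0 0 0';python3 -m jog '0 0.1 0 0 0; 0 0.1 0 0 0'
```

```text
clock: 23.55
eef_pos: [510.9, 100.9, 76.9]
tool_rot: [1.997, 1.57, 0.291]
wrist_force: [-5.2, -2.1, 19.9]
finger_gap: 0.0
clock: 24.15
eef_pos: [540.6, 33.7, 80.2]
tool_rot: [-1.564, 1.568, 3.013]
wrist_force: [-0.0, -0.6, -0.7]
finger_gap: 0.001
clock: 24.35
eef_pos: [541.5, 33.7, 79.4]
tool_rot: [-1.56, 1.57, 3.018]
wrist_force: [0.1, 0.9, -0.1]
finger_gap: 0.002
clock: 24.55
eef_pos: [541.8, 33.2, 77.7]
tool_rot: [-1.619, 1.571, 2.959]
wrist_force: [1.1, 1.0, 0.2]
finger_gap: 0.003
clock: 24.75
eef_pos: [542.0, 33.1, 77.1]
tool_rot: [2.221, 1.571, 0.515]
wrist_force: [-1.1, 0.1, 5.0]
finger_gap: -0.004
```

The case top touches at the same height (77.1), so everything is level. Now the touch check: start on the long tub at mid-length (so that the end spans both small tubs) and contact lightly.

```bash
python3 -m jog '0 -1 0 0 0; 0 -1 -2 -3 0; 0 -1 -4 -6.3 0; 0 -1 -4 -6.3 0; 0 -1 -4 -6.3 0; 0 -0.5 -4 -6.3 0; 0 -0.2 -4 -6.3 0; 0 -0.2 -4 -6.3 0; 0 -0.2 -4 -6.3 0'; python3 -m jog '0 0.1 0 0 0; 0 0.15 0 0 0; 0 0.15 0 0 0; 0 0.15 0 0 0'; python3 -c "
from tg import *
rel(w(0,63,77.1),B[2]+np.pi/2)"
```

```text
clock: 25.65
eef_pos: [510.9, 100.3, 78.6]
tool_rot: [-1.362, 1.57, -3.069]
wrist_force: [-0.5, 0.1, 0.2]
finger_gap: 0.0
clock: 26.05
eef_pos: [510.8, 100.8, 77.3]
tool_rot: [1.721, 1.571, 0.014]
wrist_force: [-0.5, 0.3, -0.6]
finger_gap: -0.001
t 26.05 pos [510.8 100.8  77.3] rot [1.721 1.571 0.014] F [-0.5  0.3 -0.6] M [-0.   -0.01  0.05] gap -0.001
shift cm [ 0.02  0.06 -0.1 ] axes: x [ 0.  0. -1.] y [ 0.99 -0.13  0.  ] z [-0.13 -0.99 -0.  ]
turn 0.03 j6 1.812
```

```bash
python3 -m jog '0 0.04 0 0 0; 0 0.05 0 0 0; 0 0.05 0 0 0'; python3 -m jog '0 0 0 0.2 0; 0 0 0 0.5 0; 0 0 0 0.8 0; 0 0 0 1.1 0; 0 0 0 1.4 0; 0 0 0 1.4 0'
```

```text
clock: 26.35
eef_pos: [510.9, 100.8, 77.0]
tool_rot: [1.706, 1.571, -0.001]
wrist_force: [-1.6, -0.3, 6.0]
finger_gap: 0.001
clock: 26.95
eef_pos: [509.2, 86.5, 77.0]
tool_rot: [1.84, 1.57, 0.134]
wrist_force: [0.0, 1.1, 5.6]
finger_gap: 0.001
```

Contact is steady at about 5.6 N. I'll ease off slightly and continue across the case.

```bash
python3 -m jog '0 -0.02 0 0.3 0; 0 -0.02 0 0.6 0; 0 -0.02 0 0.9 0; 0 -0.02 0 1.2 0; 0 -0.02 0 1.5 0; 0 -0.02 0 1.5 0'; python3 -m jog '0 0 0 0.3 0; 0 0 0 0.6 0; 0 0 0 0.9 0; 0 0 0 1.2 0; 0 0 0 1.5 0; 0 0 0 1.5 0'; python3 -m jog '0 0 0 0.3 0; 0 0 0 0.6 0; 0 0 0 0.9 0; 0 0 0 1.2 0; 0 0 0 1.5 0; 0 0 0 1.5 0'
```

```text
clock: 27.55
eef_pos: [506.8, 71.6, 77.0]
tool_rot: [-0.369, 1.571, -2.075]
wrist_force: [0.1, -0.1, 3.8]
finger_gap: -0.002
clock: 28.15
eef_pos: [504.9, 56.8, 77.0]
tool_rot: [0.472, 1.571, -1.235]
wrist_force: [-0.1, 0.4, 5.9]
finger_gap: -0.006
clock: 28.75
eef_pos: [502.8, 41.9, 77.1]
tool_rot: [0.704, 1.571, -1.003]
wrist_force: [0.1, 0.9, 5.4]
finger_gap: 0.0
```

```bash
python3 -m jog '0 0 0 0.3 0; 0 0 0 0.6 0; 0 0 0 0.9 0; 0 0 0 1.2 0; 0 0 0 1.5 0; 0 0 0 1.5 0'; python3 -m jog '0 0 0 0.3 0; 0 0 0 0.6 0; 0 0 0 0.9 0; 0 0 0 1.2 0; 0 0 0 1.5 0; 0 0 0 1.5 0'; python3 -m jog '0 0 0 0.3 0; 0 0 0 0.6 0; 0 0 0 0.9 0; 0 0 0 1.2 0; 0 0 0 1.5 0; 0 0 0 1.5 0'
```

```text
clock: 29.35
eef_pos: [500.8, 27.7, 77.5]
tool_rot: [3.04, 1.57, 1.334]
wrist_force: [-2.5, 8.5, 11.8]
finger_gap: 0.001
clock: 29.95
eef_pos: [498.9, 12.2, 77.2]
tool_rot: [1.867, 1.57, 0.16]
wrist_force: [0.1, 3.1, 8.2]
finger_gap: 0.003
clock: 30.55
eef_pos: [496.8, -2.7, 77.0]
tool_rot: [0.874, 1.571, -0.832]
wrist_force: [0.2, 1.1, 5.4]
finger_gap: -0.001
```

A small bump (0.5 mm, 12 N) on the case near its second printed line, then level again. I'll finish on the small tubs.

```bash
python3 -m jog '0 0 0 0.3 0; 0 0 0 0.6 0; 0 0 0 0.9 0; 0 0 0 1.2 0; 0 0 0 1.2 0'; python3 -m jog '0 0 0 0.3 0; 0 0 0 0.6 0; 0 0 0 0.9 0; 0 0 0 1.2 0; 0 0 0 1.2 0'; python3 -m jog '0 -1.5 0 0 0; 0 -4 0 0 0; 0 -6 0 0 0; 0 -6 -2 4 0; 0 -6 -5 8 0; 0 -6 -8 12 0; 0 -6 -12 16 0; 0 -6 -14 20 0; 0 -6 -14 20 0; 0 -6 -14 20 0'
python3 - <<'E'
from go import *
from ov import *
s,R=st()
d=snap('side');crop(d,285,195,385,295,7,'z1.png')
t=snap('top');crop(t,275,230,375,305,8,'z2.png');cv2.imwrite('pics/z3.png',d['img'])
E
```

```text
clock: 31.05
eef_pos: [495.1, -14.6, 77.0]
tool_rot: [-0.036, 1.571, -1.743]
wrist_force: [-0.0, 1.5, 6.1]
finger_gap: -0.001
clock: 31.55
eef_pos: [493.5, -26.5, 77.0]
tool_rot: [-0.876, 1.571, -2.582]
wrist_force: [0.1, 2.0, 7.5]
finger_gap: -0.002
clock: 32.55
eef_pos: [326.8, -206.0, 136.7]
tool_rot: [-1.854, 1.57, 2.72]
wrist_force: [-0.3, -0.0, 0.2]
finger_gap: 0.003
t 32.55 pos [ 326.8 -206.   136.7] rot [-1.854  1.57   2.72 ] F [-0.3 -0.   0.2] M [-0.04 -0.03  0.  ] gap 0.003
```

View pics/z1.png

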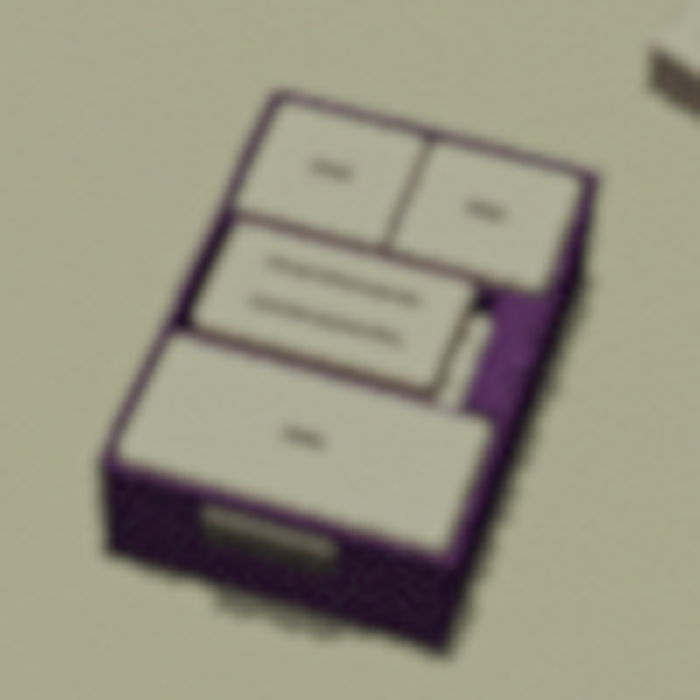

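View pics/z2.png

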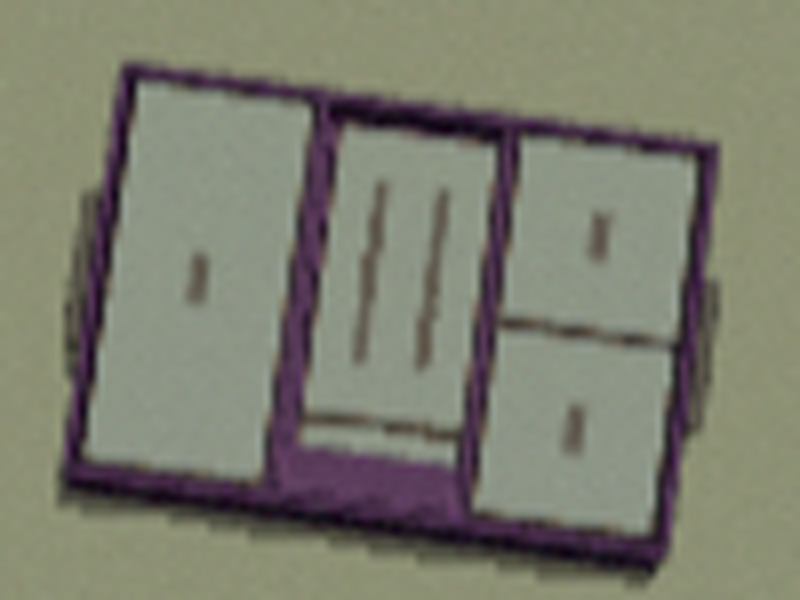

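View pics/z3.png

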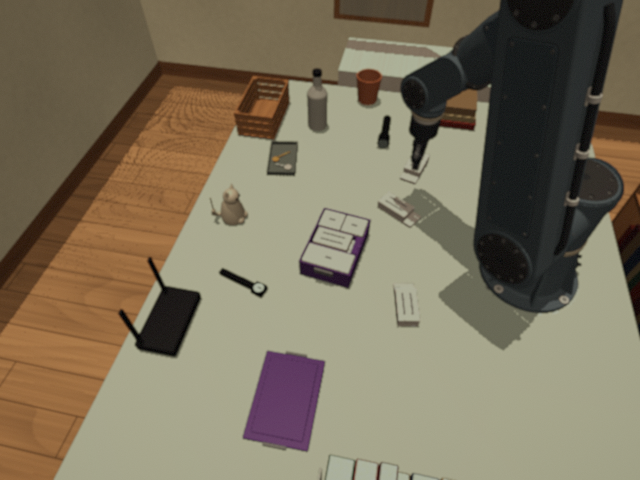

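Everything is in place in both views: lids flush, case body at z2 (305–495, 125–430), bystanders unmoved. The bump on the case does disagree with "level", and there is plenty of time. I'll repeat the touch check more lightly, again from the long tub.

```bash
python3 -c "
from tg import *
rel(w(0,60,90),B[2]+np.pi/2)"
```

```text
t 32.65 pos [ 328.  -204.8  136.7] rot [-2.01   1.57   2.568] F [-1.1 -0.2 -0.1] M [ 0.02 -0.01  0.02] gap -0.001
shift cm [  4.67  14.07 -32.54] axes: x [-0.  0. -1.] y [ 0.99 -0.13 -0.  ] z [-0.13 -0.99 -0.  ]
turn 0.07 j6 1.027
```

```bash
python3 -m jog '0 0 2 -4 0; 0 0 4 -8 0; 0 0 6 -12.5 0; 0 0 8 -17 0; 0 0 10 -21.5 0; 0 0 12 -26 0; 0 0 14 -30 0; 0 1.5 14 -32.5 0; 0 4.7 14 -32.5 0; 0 5.5 14 -32.5 0; 0 5.5 14 -32.5 0; 0 5.5 14 -32.5 0'; python3 -m jog '0 0.2 0 0 0; 0 0.3 0 0 0; 0 0.3 0 0 0; 0 0.3 0 0 0'
```

```text
clock: 33.85
eef_pos: [510.7, 98.0, 82.8]
tool_rot: [1.701, 1.57, -0.005]
wrist_force: [0.7, 0.1, 0.0]
finger_gap: 0.002
clock: 34.25
eef_pos: [510.5, 97.7, 79.3]
tool_rot: [1.805, 1.57, 0.098]
wrist_force: [-0.6, 0.2, -0.2]
finger_gap: -0.002
```

```bash
python3 -m jog '0 0.1 0 0 0; 0 0.2 0 0 0; 0 0.2 0 0 0; 0 0.2 0 0 0'; python3 -m jog '0 0.04 0 0 0; 0 0.04 0 0 0'
```

```text
clock: 34.65
eef_pos: [510.4, 97.8, 77.0]
tool_rot: [1.076, 1.571, -0.63]
wrist_force: [-0.6, 0.4, 2.5]
finger_gap: 0.003
clock: 34.85
eef_pos: [510.5, 97.8, 77.0]
tool_rot: [1.37, 1.571, -0.336]
wrist_force: [-2.5, -1.0, 9.1]
finger_gap: 0.002
```

```bash
python3 -m jog '0 -0.04 0 0 0; 0 -0.04 0 0.2 0; 0 -0.04 0 0.5 0; 0 -0.04 0 0.8 0; 0 -0.04 0 1.1 0; 0 -0.04 0 1.4 0; 0 -0.04 0 1.7 0; 0 -0.04 0 2 0; 0 -0.04 0 2 0'; python3 -m jog '0 0 0 0.2 0; 0 0 0 0.5 0; 0 0 0 0.8 0; 0 0 0 1.1 0; 0 0 0 1.4 0; 0 0 0 1.4 0';  python3 -m jog '0 0 0 0.2 0; 0 0 0 0.5 0; 0 0 0 0.8 0; 0 0 0 1.1 0; 0 0 0 1.4 0; 0 0 0 1.4 0'
```

```text
clock: 35.75
eef_pos: [507.7, 77.5, 77.0]
tool_rot: [0.14, 1.571, -1.567]
wrist_force: [-0.2, -1.7, 3.9]
finger_gap: -0.001
clock: 36.35
eef_pos: [505.8, 63.7, 77.0]
tool_rot: [-0.073, 1.571, -1.779]
wrist_force: [0.3, -0.5, 5.8]
finger_gap: -0.001
clock: 36.95
eef_pos: [503.9, 49.9, 77.1]
tool_rot: [0.825, 1.571, -0.881]
wrist_force: [-0.1, 1.1, 5.5]
finger_gap: -0.001
```

```bash
python3 -m jog '0 -0.02 0 0.3 0; 0 -0.02 0 0.6 0; 0 -0.02 0 0.6 0'; python3 -m jog '0 0 0 0.3 0; 0 0 0 0.6 0; 0 0 0 0.6 0'; python3 -m jog '0 0 0 0.3 0; 0 0 0 0.6 0; 0 0 0 0.6 0';python3 -m jog '0 0 0 0.3 0; 0 0 0 0.6 0; 0 0 0 0.6 0'
```

```text
clock: 37.25
eef_pos: [502.9, 43.8, 77.1]
tool_rot: [-0.858, 1.57, -2.564]
wrist_force: [-0.2, -2.3, 3.4]
finger_gap: 0.001
clock: 37.55
eef_pos: [502.1, 37.9, 77.1]
tool_rot: [-0.957, 1.57, -2.663]
wrist_force: [-0.0, -0.9, 1.8]
finger_gap: 0.0
clock: 37.85
eef_pos: [501.3, 32.0, 77.1]
tool_rot: [-1.146, 1.57, -2.853]
wrist_force: [0.2, -0.1, 0.7]
finger_gap: -0.001
clock: 38.15
eef_pos: [500.6, 26.1, 77.1]
tool_rot: [-1.186, 1.571, -2.893]
wrist_force: [-0.6, -0.1, -0.2]
finger_gap: -0.001
```

No bump this time. I'll restore light contact and finish on the small tubs.

```bash
python3 -m jog '0 0.03 0 0 0; 0 0.03 0 0.3 0; 0 0.03 0 0.6 0; 0 0.03 0 0.6 0'; python3 -m jog '0 0 0 0.3 0; 0 0 0 0.6 0; 0 0 0 0.9 0; 0 0 0 0.9 0'; python3 -m jog '0 0 0 0.3 0; 0 0 0 0.6 0; 0 0 0 0.9 0; 0 0 0 1.2 0; 0 0 0 1.2 0'
```

```text
clock: 38.55
eef_pos: [500.0, 20.4, 77.1]
tool_rot: [1.441, 1.57, -0.265]
wrist_force: [-1.8, -1.1, 6.2]
finger_gap: 0.007
clock: 38.95
eef_pos: [499.1, 11.7, 77.2]
tool_rot: [1.905, 1.57, 0.199]
wrist_force: [-0.6, 2.7, 4.8]
finger_gap: 0.001
clock: 39.45
eef_pos: [497.1, -0.6, 77.0]
tool_rot: [1.624, 1.57, -0.083]
wrist_force: [1.0, -0.2, 4.3]
finger_gap: -0.004
```

```bash
python3 -m jog '0 0 0 0.3 0; 0 0 0 0.6 0; 0 0 0 0.9 0; 0 0 0 1.2 0; 0 0 0 1.5 0; 0 0 0 1.8 0; 0 0 0 2.1 0; 0 0 0 2.4 0; 0 0 0 2.4 0'; python3 -m jog '0 -1.5 0 0 0; 0 -4 0 0 0; 0 -6 0 0 0; 0 -6 -2 4 0; 0 -6 -5 8 0; 0 -6 -8 12 0; 0 -6 -12 16 0; 0 -6 -14 20 0; 0 -6 -14 20 0; 0 -6 -14 20 0'
python3 - <<'E'
from go import *
s,R=st()
d=snap('side');t=snap('top')
a=cv2.resize(d['img'][205:285,295:375],None,fx=5,fy=5,interpolation=cv2.INTER_CUBIC)
b=cv2.resize(t['img'][228:308,280:360+5],None,fx=5,fy=5,interpolation=cv2.INTER_CUBIC)[:,:400]
cv2.imwrite('pics/zz.png',np.hstack([a,b]))
E
```

```text
clock: 40.35
eef_pos: [493.9, -24.4, 77.0]
tool_rot: [1.665, 1.571, -0.042]
wrist_force: [0.4, 0.3, 5.7]
finger_gap: 0.0
clock: 41.35
eef_pos: [327.3, -204.1, 136.8]
tool_rot: [-1.858, 1.57, 2.716]
wrist_force: [0.3, -0.1, 0.2]
finger_gap: 0.001
t 41.35 pos [ 327.3 -204.1  136.8] rot [-1.858  1.57   2.716] F [ 0.3 -0.1  0.2] M [-0.01  0.04  0.02] gap 0.001
```

View pics/zz.png

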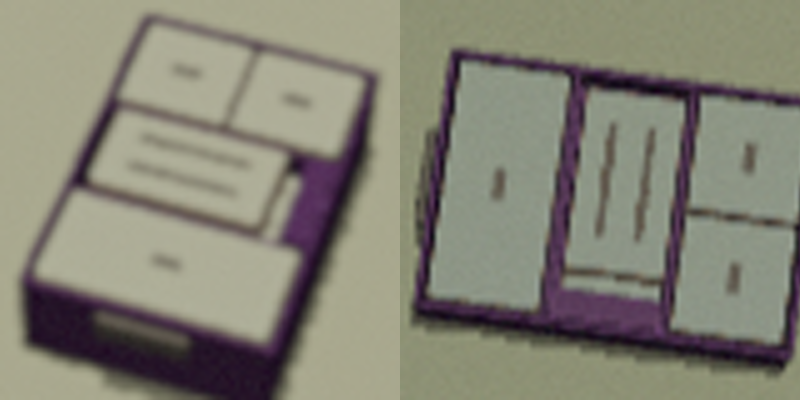

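Both views show the case flat in the bay with its tongue under the ledge (right panel (565–665, 275–295)) and all lids flush with the rim. The robot is clear, so I'm handing in.

```bash
python3 -c "
from cell import job
print(job.sign_off())"
```

```text
the job is handed in; nothing more can be done
None
```

The box is packed and handed in at about 41 s. The case is flat in the middle bay with its tongue hooked under the ledge. All three tubs are on their stops and nothing stands above the rim.

- **Case:** I took the one farthest from the base. I pivoted it tongue-low to about 17° against the near rim and slid the tongue under the ledge. I let go at a shallow tilt because the fingers don't fit in the bay, so its far end dropped the last bit.
- **Tubs:** I pressed each one to its stop with about 20–25 N. The long tub had been about 5 mm high, the near one about 1–2 mm and the far one about 1 mm or less. While lowering the case the fingers came right beside the lids, so they may have nudged the long or far tub down a little early.
- **Touch check:** the first pass felt a 0.5 mm bump (about 12 N) on the case near its small-tub side. I repeated the whole pass, long tub to case to the pair of small tubs, and the bump did not come back. The tops read level within about 0.2 mm. Forces were mostly 2–6 N, with a brief 9 N at touchdown on the long tub. Contact was lost for a moment in mid-case.
- **Last pictures:** both views show the lids flush and the case seated. The lid and the other things looked unmoved in the full side view after the first pass.

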